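# Complete the die-bushing set and deburr the new bushing

### The job

One of the three steel bushings in the wooden rack is wrong: its bore is narrower than that of its two neighbours. Stand it in the black tray and put into its nest the bushing from the tray that matches the two good ones in both bore and height; then take the deburring tool from its stand, set its cone blade in the mouth of the new bushing's bore and run it, pressed lightly outward against the top edge and kept in touch with it all the way, steadily round counter-clockwise as seen from above, starting at the robot's side and not stopping until it is a quarter turn past where it began. Put the tool back upright in its stand with the collar down on the rim, and leave everything else standing where it is.

Things in the scene. Friction and masses are not known exactly. Their poses are not given: they have to be found in the camera images.
- rack: wooden rack fixed to the bench, 74 (its x) x 208 (its y) x 33 mm high, with three round nests in a row along its y axis, 66 mm apart, each 52 mm wide and 25 mm deep (floor 8 mm above the bench); origin at the middle of its underside; x away from the robot, give or take 0.1 rad. A green case trimmer up to 110 mm high stands just in front of it, a stack of magazines 160 mm high 60 mm behind it, its top sheet jutting 30 mm nearer
- nest_0 (a point): centre of the floor of the rack's right (-y) nest, 25 mm below the rack's top and 8 mm above the bench; axes as the rack's
- nest_1 (a point): centre of the floor of the rack's middle nest, 25 mm below the rack's top and 8 mm above the bench; axes as the rack's
- nest_2 (a point): centre of the floor of the rack's left (+y) nest, 25 mm below the rack's top and 8 mm above the bench; axes as the rack's
- kit_a: loose steel bushing (a ring) in a nest of the rack, one of the two good ones: outside 48 mm, bore 32 mm right through, 38 mm high, so that 13 mm of it stand above the rack; 300 g; origin at the middle of its underside, z along its bore. Which nest it stands in varies; leave it there
- kit_b: loose steel bushing (a ring) in a nest of the rack, one of the two good ones: outside 48 mm, bore 32 mm right through, 38 mm high, so that 13 mm of it stand above the rack; 300 g; origin at the middle of its underside, z along its bore. Which nest it stands in varies; leave it there
- kit_odd: the wrong bushing in the rack: outside 48 mm, bore only 22 mm, 38 mm high, 426 g; origin at the middle of its underside. Which nest it stands in varies
- stock_match: the bushing to fit, upright in the tray: outside 48 mm, bore 32 mm right through, 38 mm high, 300 g, 3 mm lead-in chamfer below; origin at the middle of its underside, z along its bore. Seated in a nest its top edge is 46 mm above the bench; it has 2 mm of play all round there and shifts outward under the blade. Where in the tray it stands varies
- stock_narrow: bushing in the tray that does not match: outside 48 mm, bore 22 mm, 38 mm high; origin at the middle of its underside; stays standing in the tray
- stock_tall: bushing in the tray that does not match: outside 48 mm, bore 32 mm, 52 mm high; origin at the middle of its underside; stays standing in the tray
- tray: open black tray fixed to the bench, 150 (its x) x 220 (its y) mm, walls 3 mm thick and 22 mm high, floor 2 mm; origin at the middle of its underside. Three bushings and a lock ring stand in two staggered columns (x about -22 and +22 mm, 40 mm apart in y): fingers closing along the tray's x pass between them. One place, x -22, y 0 mm, is empty
- stand: round wooden tool stand fixed to the bench, beside a green beam scale 97 mm high: foot 72 mm wide and 10 mm high, post 39 mm wide (42 mm at a brass band), 74 mm high, with an upright socket 25 mm wide and 64 mm deep; origin at the middle of its underside
- stand_mouth (a point): centre of the stand's mouth, at the top of its post, 74 mm above the bench; the tool's origin belongs here
- tool: loose deburring tool, 170 g, standing in the stand handle up; origin: middle of its collar's underside, z up the handle. Collar 32 mm wide, z 0 to 6 mm, rests on the stand's rim; hexagonal handle, z 6 to 60 mm (button to 64), 20 mm across flats, which face along the tool's +x and every 60 degrees from it. Below: rubber boot 18 mm wide to z -14 mm, 7 mm shank, blade
- blade: the tool's dark cone blade, on a shank sprung in the boot: rocks any way up to 0.16 rad (8 mm at the blade), pushes back 0.3 N per mm; lean it 4 to 6 mm past first touch. Origin on the cone's axis at mid-height, 58 mm below the tool's origin; cone 3 mm wide at its tip, 6 mm below this point, 10.5 mm here, 18 mm wide 6 mm above. Keep this point within 5 mm of the height of the bore's top edge; over 20 N digs in
- die: loose bystander; origin at the middle of its underside; threaded steel die with its lock ring, 35 mm wide, 67 mm high, standing
- dropper: loose bystander; origin at the middle of its underside; white dropper bottle with a pointed spout, 36 mm wide, 100 mm high
- white_box: loose bystander; origin at the middle of its underside; plain white carton, 62 x 92 x 46 mm
- tape_roll: loose bystander; origin at the middle of its underside; roll of blue tape lying flat, 53 mm wide, 18 mm high
- lock_ring: loose bystander; origin at the middle of its underside; plain steel lock ring lying in the tray among the bushings, 31 mm wide, 9 mm high, too low and small for a bushing
There are look-alikes about, which are no part of the job. What is shaped like the stock_narrow but blue is not meant.

How it is judged:
On the way, in this order (a step that is already met when the one before it is completed fails the run):
1. with the matching bushing seated in the empty nest, the blade bears on the top edge of its bore at the robot's side (contact force between blade and stock_match above 0.3 N and ((horizontal distance between stock_match and nest_0 below 0.004 m and z of stock_match in the frame of nest_0 below 0.003 m and z of blade in the frame of nest_0 between 0.0325 and 0.0435 m and x of blade in the frame of nest_0 between -0.02 and -0.0045 m and y of blade in the frame of nest_0 between -0.0085 and 0.0085 m) or (horizontal distance between stock_match and nest_1 below 0.004 m and z of stock_match in the frame of nest_1 below 0.003 m and z of blade in the frame of nest_1 between 0.0325 and 0.0435 m and x of blade in the frame of nest_1 between -0.02 and -0.0045 m and y of blade in the frame of nest_1 between -0.0085 and 0.0085 m) or (horizontal distance between stock_match and nest_2 below 0.004 m and z of stock_match in the frame of nest_2 below 0.003 m and z of blade in the frame of nest_2 between 0.0325 and 0.0435 m and x of blade in the frame of nest_2 between -0.02 and -0.0045 m and y of blade in the frame of nest_2 between -0.0085 and 0.0085 m))), for 0.15 s.
2. the blade keeps bearing on the edge of the new bushing's bore, right side (-y of the rack) (contact force between blade and stock_match above 0.3 N and ((z of blade in the frame of nest_0 between 0.0325 and 0.0435 m and x of blade in the frame of nest_0 between -0.0045 and 0.0045 m and y of blade in the frame of nest_0 between -0.02 and -0.0045 m) or (z of blade in the frame of nest_1 between 0.0325 and 0.0435 m and x of blade in the frame of nest_1 between -0.0045 and 0.0045 m and y of blade in the frame of nest_1 between -0.02 and -0.0045 m) or (z of blade in the frame of nest_2 between 0.0325 and 0.0435 m and x of blade in the frame of nest_2 between -0.0045 and 0.0045 m and y of blade in the frame of nest_2 between -0.02 and -0.0045 m))), for 0.15 s.
3. the blade keeps bearing on the edge of the new bushing's bore, far right (contact force between blade and stock_match above 0.3 N and ((z of blade in the frame of nest_0 between 0.0325 and 0.0435 m and x of blade in the frame of nest_0 between 0.0045 and 0.02 m and y of blade in the frame of nest_0 between -0.02 and -0.0045 m) or (z of blade in the frame of nest_1 between 0.0325 and 0.0435 m and x of blade in the frame of nest_1 between 0.0045 and 0.02 m and y of blade in the frame of nest_1 between -0.02 and -0.0045 m) or (z of blade in the frame of nest_2 between 0.0325 and 0.0435 m and x of blade in the frame of nest_2 between 0.0045 and 0.02 m and y of blade in the frame of nest_2 between -0.02 and -0.0045 m))), for 0.15 s.
4. the blade keeps bearing on the edge of the new bushing's bore, far side (contact force between blade and stock_match above 0.3 N and ((z of blade in the frame of nest_0 between 0.0325 and 0.0435 m and x of blade in the frame of nest_0 between 0.0045 and 0.02 m and y of blade in the frame of nest_0 between -0.0045 and 0.0045 m) or (z of blade in the frame of nest_1 between 0.0325 and 0.0435 m and x of blade in the frame of nest_1 between 0.0045 and 0.02 m and y of blade in the frame of nest_1 between -0.0045 and 0.0045 m) or (z of blade in the frame of nest_2 between 0.0325 and 0.0435 m and x of blade in the frame of nest_2 between 0.0045 and 0.02 m and y of blade in the frame of nest_2 between -0.0045 and 0.0045 m))), for 0.15 s.
5. the blade keeps bearing on the edge of the new bushing's bore, far left (contact force between blade and stock_match above 0.3 N and ((z of blade in the frame of nest_0 between 0.0325 and 0.0435 m and x of blade in the frame of nest_0 between 0.0045 and 0.02 m and y of blade in the frame of nest_0 between 0.0045 and 0.02 m) or (z of blade in the frame of nest_1 between 0.0325 and 0.0435 m and x of blade in the frame of nest_1 between 0.0045 and 0.02 m and y of blade in the frame of nest_1 between 0.0045 and 0.02 m) or (z of blade in the frame of nest_2 between 0.0325 and 0.0435 m and x of blade in the frame of nest_2 between 0.0045 and 0.02 m and y of blade in the frame of nest_2 between 0.0045 and 0.02 m))), for 0.15 s.
6. the blade keeps bearing on the edge of the new bushing's bore, left side (contact force between blade and stock_match above 0.3 N and ((z of blade in the frame of nest_0 between 0.0325 and 0.0435 m and x of blade in the frame of nest_0 between -0.0045 and 0.0045 m and y of blade in the frame of nest_0 between 0.0045 and 0.02 m) or (z of blade in the frame of nest_1 between 0.0325 and 0.0435 m and x of blade in the frame of nest_1 between -0.0045 and 0.0045 m and y of blade in the frame of nest_1 between 0.0045 and 0.02 m) or (z of blade in the frame of nest_2 between 0.0325 and 0.0435 m and x of blade in the frame of nest_2 between -0.0045 and 0.0045 m and y of blade in the frame of nest_2 between 0.0045 and 0.02 m))), for 0.15 s.
7. the blade keeps bearing on the edge of the new bushing's bore, near left (contact force between blade and stock_match above 0.3 N and ((z of blade in the frame of nest_0 between 0.0325 and 0.0435 m and x of blade in the frame of nest_0 between -0.02 and -0.0045 m and y of blade in the frame of nest_0 between 0.0045 and 0.02 m) or (z of blade in the frame of nest_1 between 0.0325 and 0.0435 m and x of blade in the frame of nest_1 between -0.02 and -0.0045 m and y of blade in the frame of nest_1 between 0.0045 and 0.02 m) or (z of blade in the frame of nest_2 between 0.0325 and 0.0435 m and x of blade in the frame of nest_2 between -0.02 and -0.0045 m and y of blade in the frame of nest_2 between 0.0045 and 0.02 m))), for 0.15 s.
8. the blade keeps bearing on the edge of the new bushing's bore, back at the robot's side (contact force between blade and stock_match above 0.3 N and ((z of blade in the frame of nest_0 between 0.0325 and 0.0435 m and x of blade in the frame of nest_0 between -0.02 and -0.0045 m and y of blade in the frame of nest_0 between -0.0045 and 0.0045 m) or (z of blade in the frame of nest_1 between 0.0325 and 0.0435 m and x of blade in the frame of nest_1 between -0.02 and -0.0045 m and y of blade in the frame of nest_1 between -0.0045 and 0.0045 m) or (z of blade in the frame of nest_2 between 0.0325 and 0.0435 m and x of blade in the frame of nest_2 between -0.02 and -0.0045 m and y of blade in the frame of nest_2 between -0.0045 and 0.0045 m))), for 0.15 s.
9. the blade keeps bearing on the edge of the new bushing's bore, past the start, near right (contact force between blade and stock_match above 0.3 N and ((z of blade in the frame of nest_0 between 0.0325 and 0.0435 m and x of blade in the frame of nest_0 between -0.02 and -0.0045 m and y of blade in the frame of nest_0 between -0.02 and -0.0045 m) or (z of blade in the frame of nest_1 between 0.0325 and 0.0435 m and x of blade in the frame of nest_1 between -0.02 and -0.0045 m and y of blade in the frame of nest_1 between -0.02 and -0.0045 m) or (z of blade in the frame of nest_2 between 0.0325 and 0.0435 m and x of blade in the frame of nest_2 between -0.02 and -0.0045 m and y of blade in the frame of nest_2 between -0.02 and -0.0045 m))), for 0.15 s.
At the end, for the whole second after the job is handed in: Matching and both good bushings seated upright in the nests (4 mm sideways, 3 mm in height); the wrong, narrow and tall ones upright on the tray's floor; the tool upright in its stand, collar on the rim (6 mm sideways, 3 mm in height); all at rest (((horizontal distance between stock_match and nest_0 below 0.004 m and z of stock_match in the frame of nest_0 below 0.003 m and angle between stock_match's own z axis and vertical below 0.07 rad) or (horizontal distance between stock_match and nest_1 below 0.004 m and z of stock_match in the frame of nest_1 below 0.003 m and angle between stock_match's own z axis and vertical below 0.07 rad) or (horizontal distance between stock_match and nest_2 below 0.004 m and z of stock_match in the frame of nest_2 below 0.003 m and angle between stock_match's own z axis and vertical below 0.07 rad)) and ((horizontal distance between kit_a and nest_0 below 0.004 m and z of kit_a in the frame of nest_0 below 0.003 m and angle between kit_a's own z axis and vertical below 0.07 rad) or (horizontal distance between kit_a and nest_1 below 0.004 m and z of kit_a in the frame of nest_1 below 0.003 m and angle between kit_a's own z axis and vertical below 0.07 rad) or (horizontal distance between kit_a and nest_2 below 0.004 m and z of kit_a in the frame of nest_2 below 0.003 m and angle between kit_a's own z axis and vertical below 0.07 rad)) and ((horizontal distance between kit_b and nest_0 below 0.004 m and z of kit_b in the frame of nest_0 below 0.003 m and angle between kit_b's own z axis and vertical below 0.07 rad) or (horizontal distance between kit_b and nest_1 below 0.004 m and z of kit_b in the frame of nest_1 below 0.003 m and angle between kit_b's own z axis and vertical below 0.07 rad) or (horizontal distance between kit_b and nest_2 below 0.004 m and z of kit_b in the frame of nest_2 below 0.003 m and angle between kit_b's own z axis and vertical below 0.07 rad)) and x of kit_odd in the frame of tray between -0.072 and 0.072 m and y of kit_odd in the frame of tray between -0.108 and 0.108 m and z of each of kit_odd, stock_narrow, stock_tall in the frame of tray below 0.006 m and angle between each of kit_odd, stock_narrow, stock_tall's own z axis and vertical below 0.1 rad and x of stock_narrow in the frame of tray between -0.072 and 0.072 m and y of stock_narrow in the frame of tray between -0.108 and 0.108 m and x of stock_tall in the frame of tray between -0.072 and 0.072 m and y of stock_tall in the frame of tray between -0.108 and 0.108 m and horizontal distance between tool and stand_mouth below 0.006 m and z of tool in the frame of stand_mouth between -0.003 and 0.003 m and angle between tool's own z axis and vertical below 0.06 rad and linear speed of each of stock_match, kit_odd, tool below 0.02 m/s); the robot touches nothing.
It fails at once if the blade digs into the new bushing with more than 20 N (contact force between blade and stock_match above 20 N).
It fails at once if a good bushing is lifted out or shoved (moved more than 12 mm) (distance of any of kit_a, kit_b from where it was at the start of the episode above 0.012 m).
It fails at once if a bystander is moved more than 25 mm (distance of any of die, dropper, white_box, tape_roll, lock_ring from where it was at the start of the episode above 0.025 m).
It also fails if it takes over 72 s, if anything falls off the work surface, if the arm or the gripper's body presses on something with over 40 N, if the wrist force passes 120 N, or if a joint passes its speed limit or range.

### The arm

A 6-joint arm with a two-finger parallel gripper is mounted at the origin on a cart in front of the work surface, level with it; the furniture and walls round the work are solid. World frame = base frame: x ahead of the robot, y to its left, z up, the work surface at z = 0. Lengths are in m, angles in rad, forces in N, time in s.
With the tool pointing down it reaches from about 0.4 to 0.825 m from the base axis. Payload 7 kg.
Tool frame: the origin (TCP) lies on the centre line of the jaws, within the pads' length; the fingertips stand 22 mm ahead of it and the grasp point (between the pads) lies 3 mm ahead of it (arm.tcp_to_tips is the distance from the TCP to the fingertips, in m); z points along the fingers, y is the line along which they close (so a half turn about z gives the same grasp; the last joint's range is limited). The gripper opens to 88 mm and grips with 3 to 60 N. Pads are 19 mm wide; open, the fingers measure 130 mm over their backs; the gripper's body (78 mm by 193 mm) begins 47 mm behind the grasp point.
Start: joints at [-0.908, 0.359, 0.012, 0, -1.224, -0.288], TCP at [0.247, -0.628, 0.249] pointing down, gripper open.
Joint ranges: [-3.07, 3.07], [-1.43, 2.12], [-1.02, 1.25], [-3.03, 1.67], [-3.05, -0], [-3.03, 3.03]. Speed limits (rad/s): [2.39, 2.39, 3.01, 3.14, 3.14, 3.14].

### API

Orientations are given as [roll, pitch, yaw] about the fixed x, y, z axes, in that order (R = Rz(yaw) Ry(pitch) Rx(roll)).
In Python, from station import arm gives the robot as it stands.
- The arm moves only by the tool jog_arm, never from a script. Its argument "targets" is a list of rows, each an object of numbers: "dx", "dy", "dz": the shift along the tool's x, y, z in mm; "rx", "ry", "rz": the turn, a rotation vector about the tool's x, y, z in rad; "gripper": the closure, from 0 (fully open) to 1 (shut). In form: [{"dx": .., "dy": .., "dz": .., "rx": .., "ry": .., "rz": .., "gripper": ..}, ...]. A call has exactly 8 rows; each row is the pose to reach, as a shift and turn from the pose commanded when the call began, along the tool's axes at that moment; what a row does not reach only later rows make up. A row lasts 1/12 s, in which the tool goes at most 41.7 mm and 7.16 degrees, less where a joint would pass 70% of its speed; a pose out of reach is approached as far as the arm can. A call with a gripper value outside its range is refused whole. The fingers move at their own pace and stop on an object; "force" is the grip in N (left out, the last holds). Time passes only in rows, so rows that repeat a pose let the fingers close, or fill a call up. It gives the time, the measured TCP pose, the force, the opening and the grip force at its end, in the units of the state.
- arm.get_state(): the state, without advancing time (a new reading comes with each control period).
- arm.grab_frame(name): name is "side" or "top"; returns a dict with "frame" (480x640x3 uint8, red, green, blue), "z_map" (480x640 float32, m along the optical axis (not along the pixel's ray), 0 where there is no reading), "fx", "fy", "cx", "cy" (pixels), "view" (4x4, takes a point from world to camera coordinates). Camera axes: x right, y down, z forward; pixel columns grow to the right and rows downward; lengths in m; the calibration is good to about 2 mm. A picture is of the moment at which its call begins.
- arm.job_done(): hands the job in; it is judged then, once.
The state is a dict: "t": time; "q": joint angles; "qd": joint speeds; "joint_efforts": joint torques, N m; "eef_pos": TCP position; "ee_rot": TCP orientation; "force": force on the tool from outside, world axes, zero at the start; "moment": the same for the moment, N m; "width": finger opening in m; "gripper_force": force on a finger pad.
Only numpy, scipy, OpenCV 4.12 (cv2) and the standard library are available. Lean on these libraries where they do the work, as an engineer would, in place of code of your own. Each camera call takes 0.05 s, during which the arm holds its last target. There are 200 camera calls.

## Working session

There is one attempt and no reset: what is moved stays moved. The work goes in short steps, Python scripts to look and compute and a tool call to move; the robot and the scene stay as the last step left them, time stands still between calls to the robot, and variables do not carry over. Pictures are saved under pics/ and viewed, at most 12 in all, crops included, and the job is handed in when it is done.

Besides the shell and the picture viewer there is one more tool, called after "Emit:" as name(argument=value, ...), one argument or row to a line, values as JSON. jog_arm: Moves the arm, as the interface text tells. Its arguments: {"type":"object","properties":{"targets":{"type":"array","items":{"type":"object","properties":{"dx":{"type":"number"},"dy":{"type":"number"},"dz":{"type":"number"},"rx":{"type":"number"},"ry":{"type":"number"},"rz":{"type":"number"},"gripper":{"type":"number"}}}},"force":{"type":"number"}},"required":["targets"]}

```bash
mkdir -p pics; ls; python3 - <<'E'
from station import arm
import cv2,numpy as np
print(arm.get_state())
for n in ("side","top"):
    f=arm.grab_frame(n); np.savez(f"pics/{n}0.npz",**f)
    cv2.imwrite(f"pics/{n}0.png",f["frame"][:,:,::-1]); V=np.array(f["view"]); print(n,f["fx"],f["fy"],f["cx"],f["cy"],np.round(V,4).tolist(), -V[:3,:3].T@V[:3,3])
E
```

```text
pics
{'t': 0.0, 'q': array([-9.07930348e-01,  3.59378724e-01,  1.10864676e-02, -3.61526368e-04,
       -1.22410060e+00, -2.88104307e-01]), 'qd': array([ 4.21978514e-05,  6.33565939e-04,  4.28856178e-04, -3.49884502e-05,
        1.03294494e-03, -5.85020219e-04]), 'joint_efforts': array([-1.07551332e-03, -5.82717419e+01,  2.93057352e+01,  6.99748412e+00,
        6.76450931e-03, -1.60525137e-04]), 'eef_pos': array([ 0.24690874, -0.62774422,  0.2476379 ]), 'ee_rot': array([ 3.13996535e+00, -1.27822522e-04, -2.76695399e+00]), 'force': array([-0.12367389,  0.06422559,  0.66752035]), 'moment': array([ 0.00438472, -0.01985947,  0.00317763]), 'gripper_force': 0.0, 'width': 0.08768622378404334}
side 565.550659165553 565.550659165553 321.53875910737946 236.16343222204284 [[0.8116, -0.5842, -0.0113, -0.4202], [-0.3308, -0.4436, -0.8329, 0.222], [0.4816, 0.6797, -0.5533, 0.926], [0.0, 0.0, 0.0, 1.0]] [-0.03149816 -0.7764158   0.69246936]
top 596.0976323280664 596.0976323280664 314.5755926899481 243.97177055633264 [[-0.3476, -0.9376, 0.0086, 0.2043], [-0.8232, 0.3008, -0.4816, 0.46], [0.4489, -0.1744, -0.8764, 0.9724], [0.0, 0.0, 0.0, 1.0]] [0.01316421 0.22277383 1.07195412]
```

View pics/top0.png

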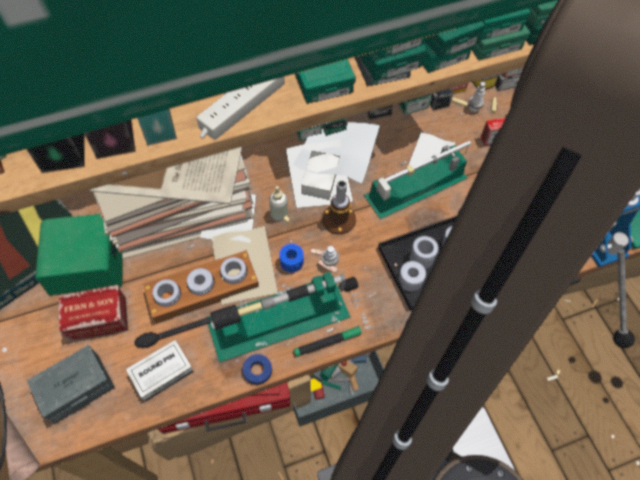

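View pics/side0.png

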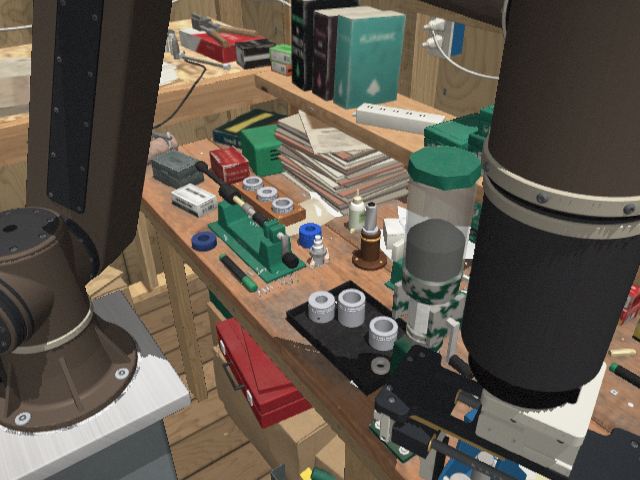

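Top view: rack bushings at about (166,292), (200,280) and (233,268), tool in its stand at (340,210), tray partly hidden by the arm. Side view: tray bushings at (321,303), (351,306) and (383,332), lock ring at (380,366). I'll measure next.

```bash
cat > h.py <<'E'
import numpy as np,cv2
def load(n): return dict(np.load(f"pics/{n}.npz"))
def ray(f,u,v):
    V=f["view"];R=V[:3,:3];c=-R.T@V[:3,3]
    d=R.T@np.array([(u-f["cx"])/f["fx"],(v-f["cy"])/f["fy"],1.]);return c,d
def plane(f,u,v,z):
    c,d=ray(f,u,v);return c+d*(z-c[2])/d[2]
def cloud(f):
    v,u=np.mgrid[:480,:640];z=f["z_map"]
    P=np.stack([(u-f["cx"])/f["fx"]*z,(v-f["cy"])/f["fy"]*z,z],-1)
    V=f["view"];return (P-V[:3,3])@V[:3,:3]
def proj(f,p):
    q=f["view"][:3,:3]@np.array(p)+f["view"][:3,3];return q[0]/q[2]*f["fx"]+f["cx"],q[1]/q[2]*f["fy"]+f["cy"]
E
python3 - <<'E'
from h import *
for n,pts in (("top0",{"r0":(166,292),"r1":(200,280),"r2":(233,268),"t1":(425,248),"t2":(413,273)}),("side0",{"r0":(253,183),"r1":(267,194),"r2":(283,206),"t1":(321,303),"t2":(351,306),"t3":(383,332)})):
    f=load(n);P=cloud(f)
    for k,(u,v) in pts.items():
        W=P[v-22:v+23,u-22:u+23].reshape(-1,3);img=f["frame"][v-22:v+23,u-22:u+23].reshape(-1,3).astype(int)
        s=(img.max(1)-img.min(1)<30)&(img.mean(1)>110)
        z=W[s,2]; h=np.histogram(z,bins=np.arange(0,.08,.004)); print(n,k,s.sum(),h[0].tolist(), plane(f,u,v,.046).round(4),plane(f,u,v,.04).round(4))
    cl=P.reshape(-1,3)
# crops, upscaled, side by side
s=load("side0")["frame"][:,:,::-1];t=load("top0")["frame"][:,:,::-1]
a=cv2.resize(s[265:385,280:420],(560,480),interpolation=cv2.INTER_CUBIC)
b=cv2.resize(t[245:315,140:260],(480,280),interpolation=cv2.INTER_CUBIC)
c=cv2.resize(s[165:225,230:310],(320,240),interpolation=cv2.INTER_CUBIC)
a2=cv2.resize(a,(480,411))
b=cv2.resize(b,(320,187));o=np.zeros((430,800,3),np.uint8);o[:411,:480]=a2;o[:187,480:]=b;o[187:427,480:]=c
cv2.imwrite("pics/crop1.png",o)
E
```

```text
top0 r0 386 [0, 1, 5, 3, 2, 1, 6, 7, 16, 26, 46, 221, 51, 0, 0, 0, 0, 0, 0] [0.538  0.3162 0.046 ] [0.541  0.3167 0.04  ]
top0 r1 507 [0, 2, 3, 3, 6, 2, 3, 11, 21, 35, 59, 280, 81, 1, 0, 0, 0, 0, 0] [0.5402 0.2499 0.046 ] [0.5433 0.25   0.04  ]
top0 r2 391 [0, 5, 15, 10, 4, 4, 2, 6, 14, 31, 54, 179, 59, 3, 0, 0, 0, 0, 0] [0.5431 0.1839 0.046 ] [0.5462 0.1837 0.04  ]
top0 t1 554 [16, 5, 4, 4, 5, 2, 5, 6, 12, 58, 116, 26, 43, 179, 63, 0, 0, 0, 0] [ 0.456  -0.1816  0.046 ] [ 0.4586 -0.184   0.04  ]
top0 t2 591 [13, 7, 6, 2, 6, 2, 5, 13, 23, 155, 215, 30, 24, 64, 20, 0, 0, 0, 0] [ 0.4145 -0.1365  0.046 ] [ 0.4169 -0.1386  0.04  ]
side0 r0 519 [1, 0, 0, 4, 0, 0, 0, 12, 79, 77, 106, 216, 0, 1, 0, 0, 0, 0, 0] [0.5341 0.305  0.046 ] [0.5393 0.315  0.04  ]
side0 r1 808 [7, 0, 6, 6, 0, 0, 5, 36, 116, 121, 151, 275, 1, 0, 0, 0, 0, 0, 0] [0.5331 0.2381 0.046 ] [0.5383 0.2476 0.04  ]
side0 r2 529 [11, 6, 5, 5, 0, 0, 6, 32, 78, 83, 103, 197, 1, 0, 0, 0, 0, 0, 0] [0.5334 0.1692 0.046 ] [0.5386 0.178  0.04  ]
side0 t1 770 [5, 20, 35, 39, 30, 52, 54, 53, 52, 174, 179, 5, 6, 51, 4, 0, 0, 0, 0] [ 0.4067 -0.1536  0.046 ] [ 0.4107 -0.1478  0.04  ]
side0 t2 987 [4, 19, 48, 51, 39, 53, 45, 59, 82, 93, 131, 62, 73, 211, 13, 0, 0, 0, 0] [ 0.444  -0.1912  0.046 ] [ 0.4484 -0.1857  0.04  ]
side0 t3 821 [11, 22, 46, 52, 57, 65, 69, 77, 68, 184, 119, 0, 0, 0, 0, 0, 0, 0, 0] [ 0.4459 -0.2736  0.046 ] [ 0.4503 -0.2689  0.04  ]
```

View pics/crop1.png

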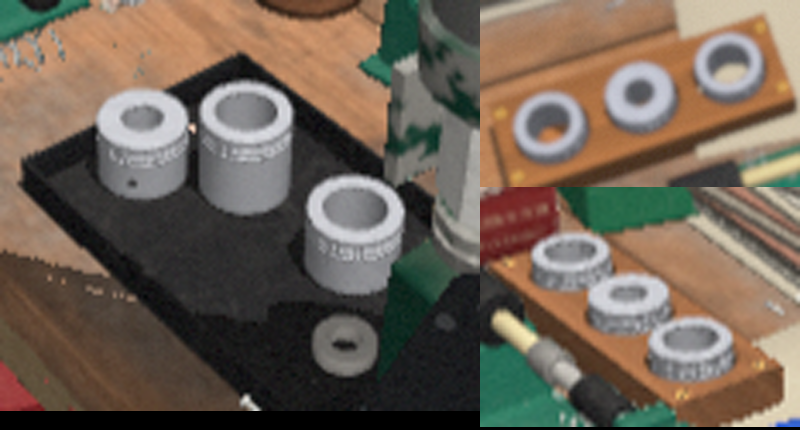

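Odd bushing is in the middle nest (bore visibly smaller in both views). In the tray, (321,303) is the narrow one, (351,306) the tall one and (383,332) the match. Next come precise centres and an obstacle height map in the rack frame.

```bash
cat >> h.py <<'E'
def ring(f,u,v,ztop,w=22,r=.030):
    P=cloud(f);g=f["frame"].astype(int);c0=plane(f,u,v,ztop)
    vv,uu=np.mgrid[max(v-w,0):v+w+1,u-w:u+w+1]
    m=(abs(P[vv,uu,2]-ztop)<.004)&((g[vv,uu].max(-1)-g[vv,uu].min(-1))<40)&(g[vv,uu].mean(-1)>100)
    Q=np.array([plane(f,a,b,ztop)[:2] for a,b in zip(uu[m],vv[m])])
    Q=Q[np.linalg.norm(Q-c0[:2],axis=1)<r]
    c,R=cv2.minEnclosingCircle(Q.astype(np.float32));return np.array(c),R,Q.mean(0)
E
python3 - <<'E'
from h import *
t=load("top0");s=load("side0")
for k,u,v,z in (("r0",166,292,.046),("r1",200,280,.046),("r2",233,268,.046),("tall",425,248,.054),("nar",413,273,.04)):
    c,R,m=ring(t,u,v,z);print("top",k,c.round(4),round(R,4),m.round(4))
for k,u,v,z in (("r0",253,183,.046),("r1",267,194,.046),("r2",283,206,.046),("nar",320,298,.04),("tall",351,298,.054),("match",383,326,.04)):
    c,R,m=ring(s,u,v,z);print("side",k,c.round(4),round(R,4),m.round(4))
# height map
c1,_,_=ring(s,267,194,.046);c0,_,_=ring(s,253,183,.046);c2,_,_=ring(s,283,206,.046)
y=(c0-c2)/np.linalg.norm(c0-c2);x=np.array([y[1],-y[0]]);print("rack yaw",np.arctan2(x[1],x[0]))
H=np.zeros((24,30))
for f in (t,s):
    P=cloud(f).reshape(-1,3);P=P[f["z_map"].ravel()>0];d=P[:,:2]-c1
    a=np.floor((d@x+.12)/.01).astype(int);b=np.floor((d@y+.15)/.01).astype(int)
    ok=(a>=0)&(a<24)&(b>=0)&(b<30)&(P[:,2]<.3);np.maximum.at(H,(a[ok],b[ok]),P[ok,2])
print("rows x from -115 to 115, cols y -145..145, mm")
for i in range(24): print(-115+10*i,(H[i]*1000).astype(int).tolist())
E
```

```text
top r0 [0.5403 0.3162] 0.0256 [0.5405 0.3169]
top r1 [0.5419 0.2505] 0.0246 [0.5415 0.2509]
top r2 [0.5423 0.1843] 0.0252 [0.5425 0.1841]
top tall [ 0.4547 -0.1796] 0.0252 [ 0.455  -0.1796]
top nar [ 0.4184 -0.1383] 0.0257 [ 0.4186 -0.1383]
side r0 [0.5366 0.3096] 0.0255 [0.5353 0.3093]
side r1 [0.5358 0.2439] 0.0253 [0.5355 0.2443]
side r2 [0.5377 0.1784] 0.0244 [0.5357 0.1749]
side nar [ 0.4147 -0.1402] 0.0253 [ 0.4155 -0.141 ]
side tall [ 0.4502 -0.1818] 0.0264 [ 0.451  -0.1828]
side match [ 0.4584 -0.2587] 0.0259 [ 0.4587 -0.2596]
rack yaw 0.00871846695968559
rows x from -115 to 115, cols y -145..145, mm
-115 [95, 98, 89, 90, 97, 95, 93, 87, 86, 34, 103, 102, 102, 102, 103, 101, 13, 3, 97, 6, 98, 101, 100, 37, 98, 106, 109, 106, 108, 39]
-105 [100, 101, 96, 97, 98, 98, 98, 97, 96, 95, 103, 108, 107, 106, 107, 105, 105, 104, 104, 105, 104, 105, 104, 106, 104, 113, 114, 113, 112, 101]
-95 [98, 99, 94, 93, 96, 96, 98, 93, 94, 96, 101, 107, 105, 104, 106, 105, 104, 103, 103, 104, 104, 104, 103, 105, 104, 112, 113, 113, 111, 103]
-85 [29, 32, 32, 33, 31, 36, 35, 36, 35, 33, 97, 100, 1
[... 1685 characters left out ...]
 20, 18, 20, 19, 17, 14, 5, 4, 3, 3, 3, 2, 2, 6, 4, 4, 4, 6, 3, 3, 4, 5, 5, 35]
75 [23, 17, 15, 18, 19, 163, 161, 157, 21, 23, 20, 15, 4, 3, 1, 4, 5, 3, 3, 3, 4, 2, 2, 4, 2, 3, 5, 2, 5, 65]
85 [22, 19, 17, 16, 19, 162, 164, 165, 163, 160, 19, 19, 3, 6, 4, 3, 3, 5, 6, 7, 3, 3, 4, 3, 4, 4, 2, 4, 5, 82]
95 [21, 20, 23, 20, 161, 165, 164, 165, 164, 163, 164, 20, 3, 4, 5, 4, 5, 5, 4, 5, 3, 5, 6, 3, 5, 7, 3, 5, 4, 86]
105 [4, 3, 106, 106, 164, 164, 165, 164, 166, 166, 165, 164, 164, 20, 8, 6, 4, 4, 4, 4, 3, 5, 115, 120, 121, 121, 125, 125, 117, 86]
115 [3, 147, 135, 158, 163, 164, 164, 166, 165, 165, 163, 165, 163, 164, 165, 161, 129, 127, 146, 130, 144, 146, 147, 154, 151, 152, 154, 154, 137, 83]
```

```bash
python3 - <<'E'
from h import *
t=load("top0");s=load("side0")
for n,f in (("top",t),("side",s)):
    P=cloud(f);ok=f["z_map"]>0
    # bench bias
    b=ok&(abs(P[...,0]-.48)<.12)&(abs(P[...,1]-.05)<.15)&(abs(P[...,2])<.02);print(n,"bench z med",np.median(P[b][:,2]).round(4))
    m=ok&(np.hypot(P[...,0]-.60,P[...,1]-.0)<.12)&(P[...,2]>.03)
    for lo,hi in ((.03,.06),(.06,.09),(.09,.12),(.12,.15)):
        k=m&(P[...,2]>lo)&(P[...,2]<hi); 
        lab,num=None,None
        nc,L,st,ce=cv2.connectedComponentsWithStats(k.astype(np.uint8))
        for i in range(1,nc):
            if st[i,4]>40: q=P[L==i];print(n,lo,st[i,4],ce[i].round(0),q.mean(0).round(3),q.min(0).round(3),q.max(0).round(3))
    g=f["frame"].astype(int);d=ok&(g.max(-1)<60)&(abs(P[...,0]-.43)<.13)&(P[...,1]<-.06)&(P[...,1]>-.36)&(P[...,2]<.03)
    nc,L,st,ce=cv2.connectedComponentsWithStats(d.astype(np.uint8));i=1+st[1:,4].argmax()
    c=max(cv2.findContours((L==i).astype(np.uint8),0,1)[0],key=cv2.contourArea)[:,0]
    q=np.array([P[v,u,:2] for u,v in c if ok[v,u]],np.float32);print(n,"tray rect",cv2.minAreaRect(q),q.min(0),q.max(0))
# coarse height map of table
H=np.zeros((13,28))
for f in (t,s):
    P=cloud(f).reshape(-1,3);P=P[f["z_map"].ravel()>0]
    a=np.floor((P[:,0]-.3)/.04).astype(int);b=np.floor((P[:,1]+.64)/.04).astype(int)
    ok=(a>=0)&(a<13)&(b>=0)&(b<28)&(P[:,2]<.5);np.maximum.at(H,(a[ok],b[ok]),P[ok,2])
print("y",[-62+4*i for i in range(28)])
for i in range(13): print(32+4*i,(H[i]*100).astype(int).tolist())
E
```

```text
top bench z med 0.0021
top 0.03 735 [319. 179.] [ 0.681 -0.044  0.046] [ 0.648 -0.101  0.03 ] [ 0.718 -0.004  0.06 ]
top 0.03 148 [278. 208.] [0.643 0.059 0.046] [0.637 0.038 0.03 ] [0.66  0.073 0.06 ]
top 0.03 138 [339. 214.] [ 0.588 -0.052  0.044] [ 0.58  -0.073  0.03 ] [ 0.608 -0.039  0.059]
top 0.03 389 [291. 254.] [0.537 0.068 0.038] [0.514 0.044 0.03 ] [0.563 0.092 0.045]
top 0.03 213 [329. 257.] [0.504 0.    0.041] [ 0.491 -0.02   0.03 ] [0.525 0.015 0.06 ]
top 0.06 199 [277. 197.] [0.651 0.056 0.071] [0.638 0.039 0.06 ] [0.669 0.072 0.089]
top 0.06 255 [340. 204.] [ 0.592 -0.055  0.075] [ 0.579 -0.078  0.06 ] [ 0.619 -0.038  0.09 ]
top 0.09 89 [340. 195.] [ 0.593 -0.054  0.105] [ 0.588 -0.069  0.09 ] [ 0.601 -0.046  0.119]
top 0.12 116 [341. 186.] [ 0.596 -0.056  0.132] [ 0.588 -0.067  0.12 ] [ 0.611 -0.046  0.144]
top tray rect ((0.4786524772644043, -0.16207268834114075), (0.11242775619029999, 0.23102593421936035), 42.162899017333984) [ 0.36165005 -0.28519887] [ 0.51551026 -0.10727777]
side bench z med 0.0006
side 0.03 194 [356. 214.] [0.644 0.044 0.046] [0.633 0.033 0.03 ] 
[... 1619 characters left out ...]
, 0, 0, 0, 0, 0, 0, 0, 0, 0, 0, 5, 9, 1, 8, 1, 1, 4, 4, 4, 5, 5, 5, 5, 5, 6, 6, 6]
60 [0, 0, 0, 0, 0, 0, 0, 8, 8, 9, 9, 9, 10, 6, 14, 7, 0, 0, 2, 16, 16, 3, 3, 3, 0, 8, 9, 9]
64 [0, 0, 0, 0, 0, 0, 8, 9, 9, 9, 9, 4, 6, 6, 4, 5, 6, 10, 15, 16, 16, 16, 16, 15, 15, 16, 9, 9]
68 [0, 0, 0, 5, 6, 5, 1, 1, 1, 1, 0, 2, 4, 6, 6, 5, 5, 8, 16, 16, 16, 16, 16, 16, 16, 16, 9, 9]
72 [0, 1, 30, 30, 30, 29, 30, 30, 30, 30, 33, 33, 25, 25, 24, 20, 20, 20, 24, 24, 22, 23, 21, 26, 21, 37, 21, 20]
76 [0, 0, 30, 30, 30, 30, 30, 30, 30, 30, 30, 33, 25, 25, 25, 25, 24, 24, 24, 24, 24, 41, 41, 40, 40, 42, 41, 41]
80 [0, 6, 6, 4, 7, 5, 4, 5, 25, 1, 2, 26, 25, 25, 25, 25, 24, 24, 24, 23, 21, 40, 40, 40, 40, 42, 0, 20]
```

```bash
cat >> h.py <<'E'
def go(*tg):
    """print jog rows for targets (x,y,z_tcp,yaw[,tiltx,tilty])"""
    from station import arm
    from scipy.spatial.transform import Rotation as Ro
    s=arm.get_state();R=Ro.from_euler("xyz",s["ee_rot"])
    print("t",round(s["t"],2),"pos",s["eef_pos"].round(4),"rot",s["ee_rot"].round(4),"q",s["q"].round(2),"w",round(s["width"],4),"F",s["force"].round(2))
    for x,y,z,yaw in tg:
        d=R.inv().apply(np.array([x,y,z])-s["eef_pos"])*1000;r=(R.inv()*Ro.from_euler("xyz",[np.pi,0,yaw])).as_rotvec()
        print((x,y,z,yaw),"d",d.round(1),"r",r.round(4))
def snap(n,tag):
    from station import arm
    f=arm.grab_frame(n);np.savez(f"pics/{tag}.npz",**f);cv2.imwrite(f"pics/{tag}.png",f["frame"][:,:,::-1]);return f
E
python3 - <<'E'
from h import *
t=load("top0");P=cloud(t)
for u,v in ((20,20),(100,60),(300,20),(450,5),(300,50),(20,130)): print(u,v,P[v,u].round(2))
from station import arm; print(arm.tcp_to_tips)
go((.247,-.628,.48,-2.767),(.247,-.628,.48,-.61-.03),(.539,.247,.40,-.64))
E
```

```text
20 20 [0.18 0.26 0.94]
100 60 [0.18 0.24 0.92]
300 20 [0.18 0.16 0.92]
450 5 [0.18 0.1  0.91]
300 50 [0.18 0.16 0.9 ]
20 130 [0.18 0.27 0.9 ]
0.022
t 0.1 pos [ 0.247  -0.6278  0.2477] rot [ 3.1401e+00 -1.0000e-04 -2.7669e+00] q [-0.91  0.36  0.01 -0.   -1.22 -0.29] w 0.0876 F [-0.13  0.32 -0.63]
(0.247, -0.628, 0.48, -2.767) d [ 1.000e-01  1.000e-01 -2.323e+02] r [ 0.0015 -0.0001  0.0001]
(0.247, -0.628, 0.48, -0.64) d [ 1.000e-01  1.000e-01 -2.323e+02] r [ 1.0000e-03  1.5000e-03 -2.1269e+00]
(0.539, 0.247, 0.4, -0.64) d [-591.9  707.4 -151.3] r [ 1.0000e-03  1.5000e-03 -2.1269e+00]
```

Emit:
jog_arm(
  targets=[
    {"dz": -60},
    {"dz": -110},
    {"dz": -150},
    {"dz": -190, "rz": -0.12},
    {"dz": -225, "rz": -0.24},
    {"dz": -225, "rz": -0.36},
    {"dz": -225, "rz": -0.48},
    {"dz": -225, "rz": -0.6},
  ],
)

```text
invalid input at $.targets[0]: expected keys dx, dy, dz, rx, ry, rz, gripper
```

```bash
python3 - <<'E'
from h import *
go((.44,-.22,.46,-1.3),(.50,.10,.30,-.64),(.539,.247,.20,-.64))
E
```

```text
t 0.1 pos [ 0.247  -0.6278  0.2477] rot [ 3.1401e+00 -1.0000e-04 -2.7669e+00] q [-0.91  0.36  0.01 -0.   -1.22 -0.29] w 0.0876 F [-0.13  0.32 -0.63]
(0.44, -0.22, 0.46, -1.3) d [-328.9  309.1 -211.9] r [ 1.3000e-03  1.0000e-03 -1.4669e+00]
(0.5, 0.1, 0.3, -0.64) d [-501.9  584.7  -51.5] r [ 1.0000e-03  1.5000e-03 -2.1269e+00]
(0.539, 0.247, 0.2, -0.64) d [-592.   707.1   48.7] r [ 1.0000e-03  1.5000e-03 -2.1269e+00]
```

Emit:
jog_arm(
  targets=[
    {"dx": 0, "dy": 0, "dz": -60, "rx": 0, "ry": 0, "rz": 0, "gripper": 0.3},
    {"dx": 0, "dy": 0, "dz": -110, "rx": 0, "ry": 0, "rz": 0, "gripper": 0.3},
    {"dx": 0, "dy": 0, "dz": -150, "rx": 0, "ry": 0, "rz": 0, "gripper": 0.3},
    {"dx": 0, "dy": 0, "dz": -190, "rx": 0, "ry": 0, "rz": -0.12, "gripper": 0.3},
    {"dx": 0, "dy": 0, "dz": -225, "rx": 0, "ry": 0, "rz": -0.24, "gripper": 0.3},
    {"dx": 0, "dy": 0, "dz": -225, "rx": 0, "ry": 0, "rz": -0.36, "gripper": 0.3},
    {"dx": 0, "dy": 0, "dz": -225, "rx": 0, "ry": 0, "rz": -0.48, "gripper": 0.3},
    {"dx": 0, "dy": 0, "dz": -225, "rx": 0, "ry": 0, "rz": -0.6, "gripper": 0.3},
  ],
)

```text
t: 0.77
eef_pos: [0.2473, -0.6283, 0.475]
ee_rot: [-3.139, -0.001, -2.161]
force: [0.1, -0.4, -0.8]
width: 0.0617
gripper_force: 0.0
```

```bash
python3 - <<'E'
from h import *
go((.44,-.22,.46,-1.3),(.50,.10,.30,-.64),(.539,.247,.20,-.64))
E
```

```text
t 0.77 pos [ 0.2473 -0.6283  0.475 ] rot [-3.1392e+00 -7.0000e-04 -2.1609e+00] q [-0.91  0.32  0.45 -0.   -1.7   0.32] w 0.0617 F [ 0.06 -0.43 -0.8 ]
(0.44, -0.22, 0.46, -1.3) d [-446.5   67.1   14.6] r [-0.002  -0.0017 -0.8609]
(0.5, 0.1, 0.3, -0.64) d [-745.9  195.7  174. ] r [-1.4000e-03 -2.4000e-03 -1.5209e+00]
(0.539, 0.247, 0.2, -0.64) d [-889.8  245.3  273.8] r [-1.4000e-03 -2.4000e-03 -1.5209e+00]
```

Emit:
jog_arm(
  targets=[
    {"dx": -40, "dy": 6, "dz": 0, "rx": 0, "ry": 0, "rz": -0.1, "gripper": 0.3},
    {"dx": -80, "dy": 12, "dz": 0, "rx": 0, "ry": 0, "rz": -0.2, "gripper": 0.3},
    {"dx": -120, "dy": 18, "dz": 0, "rx": 0, "ry": 0, "rz": -0.3, "gripper": 0.3},
    {"dx": -160, "dy": 24, "dz": 0, "rx": 0, "ry": 0, "rz": -0.4, "gripper": 0.3},
    {"dx": -200, "dy": 30, "dz": 0, "rx": 0, "ry": 0, "rz": -0.5, "gripper": 0.3},
    {"dx": -240, "dy": 36, "dz": 0, "rx": 0, "ry": 0, "rz": -0.6, "gripper": 0.3},
    {"dx": -280, "dy": 42, "dz": 0, "rx": 0, "ry": 0, "rz": -0.7, "gripper": 0.3},
    {"dx": -320, "dy": 48, "dz": 0, "rx": 0, "ry": 0, "rz": -0.8, "gripper": 0.3},
  ],
)

```text
t: 1.43
eef_pos: [0.3871, -0.3344, 0.4734]
ee_rot: [3.142, 0.0, -1.362]
force: [1.6, 0.3, 0.3]
width: 0.0613
gripper_force: 0.0
```

```bash
python3 - <<'E'
from h import *
go((.44,-.22,.46,-1.3),(.47,-.02,.35,-.64),(.539,.247,.20,-.64))
E
```

```text
t 1.43 pos [ 0.3871 -0.3344  0.4734] rot [ 3.1416e+00  3.0000e-04 -1.3620e+00] q [-0.33  0.02  0.08 -0.   -1.63  0.54] w 0.0613 F [1.6  0.3  0.27]
(0.44, -0.22, 0.46, -1.3) d [-101.   -75.4   13.4] r [ 0.      0.0003 -0.062 ]
(0.47, -0.02, 0.35, -0.64) d [-290.4 -146.3  123.5] r [-1.00e-04  3.00e-04 -7.22e-01]
(0.539, 0.247, 0.2, -0.64) d [-537.2 -269.1  273.5] r [-1.00e-04  3.00e-04 -7.22e-01]
```

Emit:
jog_arm(
  targets=[
    {"dx": -33, "dy": -17, "dz": 14, "rx": 0, "ry": 0, "rz": -0.1, "gripper": 0.3},
    {"dx": -67, "dy": -34, "dz": 30, "rx": 0, "ry": 0, "rz": -0.2, "gripper": 0.3},
    {"dx": -100, "dy": -50, "dz": 47, "rx": 0, "ry": 0, "rz": -0.3, "gripper": 0.3},
    {"dx": -133, "dy": -67, "dz": 64, "rx": 0, "ry": 0, "rz": -0.4, "gripper": 0.3},
    {"dx": -167, "dy": -84, "dz": 81, "rx": 0, "ry": 0, "rz": -0.5, "gripper": 0.3},
    {"dx": -200, "dy": -100, "dz": 98, "rx": 0, "ry": 0, "rz": -0.6, "gripper": 0.3},
    {"dx": -233, "dy": -117, "dz": 115, "rx": 0, "ry": 0, "rz": -0.7, "gripper": 0.3},
    {"dx": -267, "dy": -134, "dz": 132, "rx": 0, "ry": 0, "rz": -0.722, "gripper": 0.3},
  ],
)

```text
t: 2.1
eef_pos: [0.4638, -0.046, 0.3409]
ee_rot: [-3.141, -0.0, -0.639]
force: [-0.1, -0.1, -0.5]
width: 0.0613
gripper_force: 0.0
```

```bash
python3 - <<'E'
from h import *
go((.539,.247,.20,-.64))
E
```

```text
t 2.1 pos [ 0.4638 -0.046   0.3409] rot [-3.1411e+00 -2.0000e-04 -6.3870e-01] q [ 0.33 -0.05 -0.27 -0.   -1.35  0.61] w 0.0613 F [-0.08 -0.07 -0.46]
(0.539, 0.247, 0.2, -0.64) d [-114.3 -280.   141. ] r [-0.0005 -0.0002  0.0013]
```

Emit:
jog_arm(
  targets=[
    {"dx": -14, "dy": -35, "dz": 14, "rx": 0, "ry": 0, "rz": 0, "gripper": 0.3},
    {"dx": -29, "dy": -70, "dz": 30, "rx": 0, "ry": 0, "rz": 0, "gripper": 0.3},
    {"dx": -43, "dy": -105, "dz": 47, "rx": 0, "ry": 0, "rz": 0, "gripper": 0.3},
    {"dx": -57, "dy": -140, "dz": 64, "rx": 0, "ry": 0, "rz": 0, "gripper": 0.3},
    {"dx": -71, "dy": -175, "dz": 81, "rx": 0, "ry": 0, "rz": 0, "gripper": 0.3},
    {"dx": -86, "dy": -210, "dz": 98, "rx": 0, "ry": 0, "rz": 0, "gripper": 0.3},
    {"dx": -100, "dy": -245, "dz": 120, "rx": 0, "ry": 0, "rz": 0, "gripper": 0.3},
    {"dx": -114, "dy": -280, "dz": 150, "rx": 0, "ry": 0, "rz": 0, "gripper": 0.3},
  ],
)

```text
t: 2.77
eef_pos: [0.5401, 0.2406, 0.1966]
ee_rot: [-3.14, -0.001, -0.644]
force: [1.3, -0.5, 1.0]
width: 0.0612
gripper_force: 0.0
```

```bash
python3 - <<'E'
from h import *
go((.539,.247,.12,-.64))
s=snap("side","s1");t=snap("top","t1")
o=np.zeros((600,400,3),np.uint8)
a=cv2.resize(s["frame"][110:260,190:340],(400,400));o2=np.concatenate([a,cv2.resize(t["frame"][160:340,110:290],(400,400))],1)
cv2.imwrite("pics/c1.png",o2[:,:,::-1])
E
```

```text
t 2.77 pos [0.5401 0.2406 0.1966] rot [-3.1398e+00 -6.0000e-04 -6.4400e-01] q [ 0.75  0.26 -0.25  0.   -1.06  0.18] w 0.0612 F [ 1.25 -0.48  1.01]
(0.539, 0.247, 0.12, -0.64) d [-4.8 -4.3 76.6] r [-0.0018 -0.0006 -0.004 ]
```

View pics/c1.png

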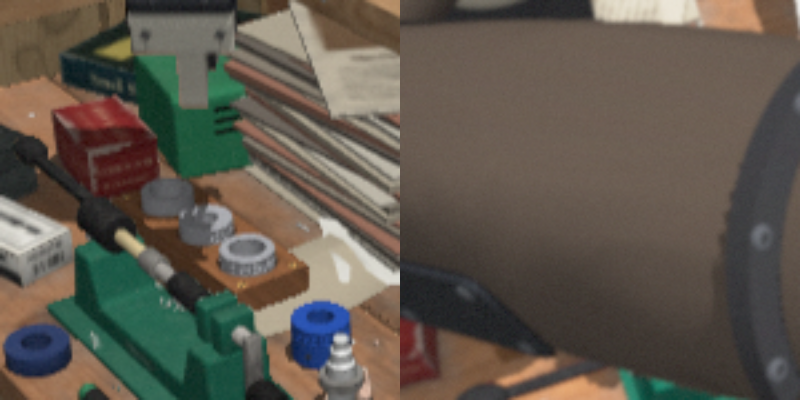

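```bash
python3 - <<'E'
from h import *
s=load("s1");P=cloud(s);g=s["frame"].astype(int)
p=np.array([.5401,.2406,.1966]);yaw=-.644;u=np.array([np.sin(yaw),-np.cos(yaw)]);u=-u if u[1]<0 else u;w=np.array([u[1],-u[0]])
print("u",u,"w",w)
d=P[...,:2]-p[:2];a=d@u;b=d@w
m=(s["z_map"]>0)&(abs(a)<.09)&(abs(b)<.04)&(P[...,2]>.16)&(P[...,2]<.215)
for z0 in np.arange(.165,.215,.006):
    k=m&(abs(P[...,2]-z0)<.003)
    if k.sum(): print(round(z0,3),k.sum(),"along",np.percentile(a[k],[5,50,95]).round(4),"lat",np.percentile(b[k],[1,50,99]).round(4))
v,uu=np.nonzero(m);print(uu.min(),uu.max(),v.min(),v.max()); print(proj(s,[*(p[:2]-u*.0516),.1746]))
c1=ring(s,283,206,.046);print("r2 now",c1)
E
```

```text
u [0.60039904 0.79970057] w [ 0.79970057 -0.60039904]
0.177 22 along [-0.051  -0.0459  0.0313] lat [-0.0126  0.0027  0.0085]
0.183 37 along [-0.0518 -0.0468  0.0331] lat [-0.0128  0.0031  0.0098]
0.189 39 along [-0.051  -0.048   0.0287] lat [-0.0121  0.0009  0.0096]
0.195 25 along [-0.0512 -0.048  -0.0457] lat [-0.0117  0.0011  0.0098]
0.201 29 along [-0.0518 -0.0494 -0.0392] lat [-0.0112 -0.0002  0.0094]
0.207 27 along [-0.0535 -0.0502 -0.0376] lat [-0.0118  0.0002  0.0095]
0.213 24 along [-0.0544 -0.0516 -0.048 ] lat [-0.0123 -0.0003  0.0095]
256 271 131 150
(np.float64(262.9219939239385), np.float64(151.88625139805913))
r2 now (array([0.53749025, 0.17785709]), 0.02459242194890976, array([0.53554832, 0.17462812]))
```

```bash
python3 - <<'E'
from h import *
for n,L in (("side0",((253,183),(267,194),(283,206))),("top0",((166,292),(200,280),(233,268)))):
    f=load(n);P=cloud(f);g=f["frame"].astype(int)
    for u,v in L:
        c=plane(f,u,v,.046)[:2]
        m=(abs(P[...,2]-.046)<.0035)&(np.linalg.norm(P[...,:2]-c,axis=-1)<.034)&(g.max(-1)-g.min(-1)<40)&(g.mean(-1)>100)
        q=P[m];cc,R=cv2.minEnclosingCircle(q[:,:2].astype(np.float32));print(n,q.mean(0).round(4),np.array(cc).round(4),round(R,4),m.sum())
E
```

```text
side0 [0.5367 0.3118 0.045 ] [0.5366 0.304 ] 0.0334 110
side0 [0.537  0.2463 0.0452] [0.5355 0.2386] 0.033 147
side0 [0.5378 0.1786 0.0451] [0.5395 0.1816] 0.0244 107
top0 [0.5407 0.317  0.0462] [0.541  0.3161] 0.0254 272
top0 [0.5414 0.2511 0.0464] [0.5428 0.2515] 0.0249 361
top0 [0.5425 0.1841 0.0462] [0.5433 0.1849] 0.0249 255
```

```bash
python3 - <<'E'
from h import *
go((.539,.248,.058,-.64))
E
```

```text
t 2.87 pos [0.5383 0.2408 0.1911] rot [ 3.1344e+00  2.5000e-03 -6.4250e-01] q [ 0.75  0.27 -0.26 -0.   -1.06  0.18] w 0.0612 F [-0.31 -1.37 -0.46]
(0.539, 0.248, 0.058, -0.64) d [ -3.4  -7.2 133.1] r [ 0.0072  0.0025 -0.0024]
```

Emit:
jog_arm(
  targets=[
    {"dx": -3.4, "dy": -7.2, "dz": 20, "rx": 0.007, "ry": 0.0025, "rz": 0, "gripper": 0.3},
    {"dx": -3.4, "dy": -7.2, "dz": 45, "rx": 0.007, "ry": 0.0025, "rz": 0, "gripper": 0.3},
    {"dx": -3.4, "dy": -7.2, "dz": 70, "rx": 0.007, "ry": 0.0025, "rz": 0, "gripper": 0.3},
    {"dx": -3.4, "dy": -7.2, "dz": 90, "rx": 0.007, "ry": 0.0025, "rz": 0, "gripper": 0.3},
    {"dx": -3.4, "dy": -7.2, "dz": 100, "rx": 0.007, "ry": 0.0025, "rz": 0, "gripper": 0.3},
    {"dx": -3.4, "dy": -7.2, "dz": 100, "rx": 0.007, "ry": 0.0025, "rz": 0, "gripper": 0.3},
    {"dx": -3.4, "dy": -7.2, "dz": 100, "rx": 0.007, "ry": 0.0025, "rz": 0, "gripper": 0.3},
    {"dx": -3.4, "dy": -7.2, "dz": 100, "rx": 0.007, "ry": 0.0025, "rz": 0, "gripper": 0.3},
  ],
)

```text
t: 3.53
eef_pos: [0.542, 0.2463, 0.0983]
ee_rot: [-3.133, -0.003, -0.645]
force: [-0.2, -0.4, 1.2]
width: 0.0612
gripper_force: 0.0
```

```bash
python3 - <<'E'
from h import *
go((.539,.248,.058,-.64))
s=snap("side","s2")
cv2.imwrite("pics/c2.png",cv2.resize(s["frame"][130:230,210:330,::-1],(720,600),interpolation=cv2.INTER_CUBIC))
E
```

```text
t 3.53 pos [0.542  0.2463 0.0983] rot [-3.1327 -0.0032 -0.6446] q [ 0.76  0.36 -0.36  0.   -0.84  0.17] w 0.0612 F [-0.18 -0.45  1.22]
(0.539, 0.248, 0.058, -0.64) d [-3.5  0.8 40.3] r [-0.0089 -0.0033 -0.0046]
```

View pics/c2.png

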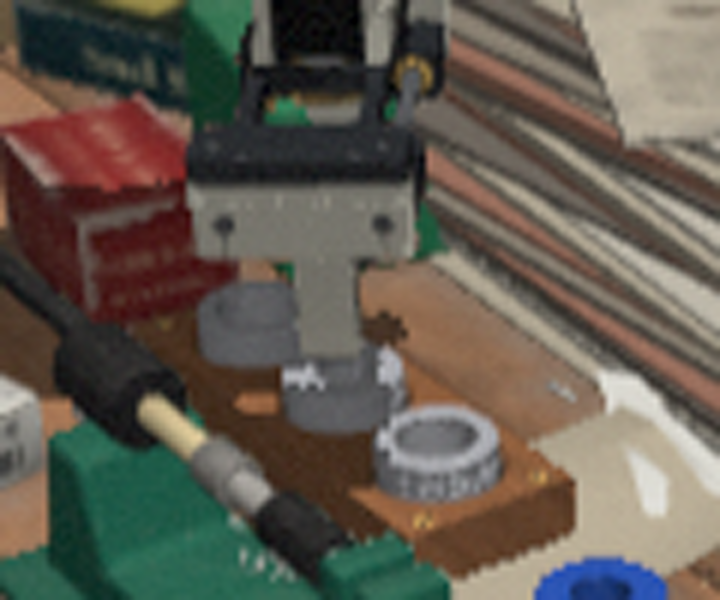

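```bash
python3 - <<'E'
from h import *
s=load("s2");u=np.array([.6004,.7997])
for p in ((.542,.2463,.0983),):
    print("finger pred",proj(s,[*(np.array(p[:2])-u*.05),.0763]),proj(s,[*(np.array(p[:2])-u*.05),.1]))
print("bushing pred",proj(s,[.5358,.2439,.046]),proj(s,[.539,.248,.046]),proj(s,[.54,.2476,.046]))
g=load("side0")["frame"].astype(int);m=((g.max(-1)-g.min(-1))<30)&(g.mean(-1)>100)
for v in (190,192,194,196): x=np.nonzero(m[v,250:285])[0]+250; print(v,x.min(),x.max())
g=s["frame"].astype(int)
for v in (174,178,182,186): print(v,g[v,255:276].tolist() if v==182 else "")
from station import arm; print(arm.get_state()["ee_rot"],arm.get_state()["eef_pos"])
E
```

```text
finger pred (np.float64(265.4247507741302), np.float64(190.5448465169137)) (np.float64(264.7195718013854), np.float64(181.1908150489864))
bushing pred (np.float64(266.72854040757795), np.float64(192.690153865306)) (np.float64(266.99301758293893), np.float64(191.60703151001925)) (np.float64(267.44644628374306), np.float64(191.54877230107527))
190 250 276
192 257 276
194 257 277
196 258 276
174 
178 
182 [[92, 93, 97], [89, 88, 92], [88, 89, 89], [81, 83, 84], [83, 83, 79], [109, 108, 98], [113, 110, 101], [115, 114, 105], [116, 115, 104], [112, 110, 101], [115, 113, 104], [115, 113, 105], [112, 111, 102], [114, 112, 103], [88, 87, 79], [96, 76, 58], [124, 93, 68], [123, 92, 69], [70, 54, 38], [68, 52, 39], [126, 93, 70]]
186 
[-3.13216824 -0.0032227  -0.6446992 ] [0.54200591 0.24640057 0.09846173]
```

Emit:
jog_arm(
  targets=[
    {"dx": -2.5, "dy": 0, "dz": 5, "rx": -0.009, "ry": -0.003, "rz": 0, "gripper": 0.3},
    {"dx": -2.5, "dy": 0, "dz": 12, "rx": -0.009, "ry": -0.003, "rz": 0, "gripper": 0.3},
    {"dx": -2.5, "dy": 0, "dz": 20, "rx": -0.009, "ry": -0.003, "rz": 0, "gripper": 0.3},
    {"dx": -2.5, "dy": 0, "dz": 28, "rx": -0.009, "ry": -0.003, "rz": 0, "gripper": 0.3},
    {"dx": -2.5, "dy": 0, "dz": 35, "rx": -0.009, "ry": -0.003, "rz": 0, "gripper": 0.3},
    {"dx": -2.5, "dy": 0, "dz": 40, "rx": -0.009, "ry": -0.003, "rz": 0, "gripper": 0.3},
    {"dx": -2.5, "dy": 0, "dz": 40, "rx": -0.009, "ry": -0.003, "rz": 0, "gripper": 0.3},
    {"dx": -2.5, "dy": 0, "dz": 40, "rx": -0.009, "ry": -0.003, "rz": 0, "gripper": 0.3},
  ],
)

```text
t: 4.25
eef_pos: [0.5393, 0.2475, 0.0562]
ee_rot: [3.139, 0.001, -0.645]
force: [0.2, -0.5, -0.1]
width: 0.0614
gripper_force: 0.0
```

```bash
python3 - <<'E'
from h import *
go((.540,.2476,.058,-.64))
E
```

```text
t 4.25 pos [0.5393 0.2475 0.0562] rot [ 3.1389e+00  6.0000e-04 -6.4470e-01] q [ 0.76  0.42 -0.4  -0.   -0.76  0.17] w 0.0614 F [ 0.16 -0.5  -0.11]
(0.54, 0.2476, 0.058, -0.64) d [ 0.5 -0.5 -1.8] r [ 0.0027  0.0006 -0.0047]
```

Emit:
jog_arm(
  targets=[
    {"dx": 0, "dy": 0, "dz": -1.5, "rx": 0, "ry": 0, "rz": 0, "gripper": 0.4},
    {"dx": 0, "dy": 0, "dz": -1.5, "rx": 0, "ry": 0, "rz": 0, "gripper": 0.5},
    {"dx": 0, "dy": 0, "dz": -1.5, "rx": 0, "ry": 0, "rz": 0, "gripper": 0.6},
    {"dx": 0, "dy": 0, "dz": -1.5, "rx": 0, "ry": 0, "rz": 0, "gripper": 0.6},
    {"dx": 0, "dy": 0, "dz": -1.5, "rx": 0, "ry": 0, "rz": 0, "gripper": 0.6},
    {"dx": 0, "dy": 0, "dz": -1.5, "rx": 0, "ry": 0, "rz": 0, "gripper": 0.6},
    {"dx": 0, "dy": 0, "dz": -1.5, "rx": 0, "ry": 0, "rz": 0, "gripper": 0.6},
    {"dx": 0, "dy": 0, "dz": -1.5, "rx": 0, "ry": 0, "rz": 0, "gripper": 0.6},
  ],
  force=30,
)

```text
t: 4.92
eef_pos: [0.5406, 0.2487, 0.0589]
ee_rot: [-3.14, -0.0, -0.644]
force: [3.4, 3.9, -1.3]
width: 0.047
gripper_force: 30.0
```

```bash
python3 - <<'E'
from h import *
go((.540,.2476,.058,-.64),(.47,-.1,.2,-1.53))
from station import arm;print(arm.get_state()["gripper_force"])
E
```

```text
t 4.92 pos [0.5406 0.2487 0.0589] rot [-3.1405e+00 -3.0000e-04 -6.4430e-01] q [ 0.76  0.41 -0.39  0.   -0.76  0.17] w 0.047 F [ 3.39  3.95 -1.3 ]
(0.54, 0.2476, 0.058, -0.64) d [0.2 1.3 0.9] r [-0.0011 -0.0003 -0.0043]
(0.47, -0.1, 0.2, -1.53) d [ 153.   321.1 -141.4] r [-1.200e-03  2.000e-04  8.857e-01]
29.988463819026947
```

Emit:
jog_arm(
  targets=[
    {"dx": 0, "dy": 0, "dz": -10, "rx": 0, "ry": 0, "rz": 0, "gripper": 0.6},
    {"dx": 0, "dy": 0, "dz": -35, "rx": 0, "ry": 0, "rz": 0, "gripper": 0.6},
    {"dx": 0, "dy": 0, "dz": -70, "rx": 0, "ry": 0, "rz": 0, "gripper": 0.6},
    {"dx": 0, "dy": 0, "dz": -105, "rx": 0, "ry": 0, "rz": 0, "gripper": 0.6},
    {"dx": 0, "dy": 0, "dz": -135, "rx": 0, "ry": 0, "rz": 0, "gripper": 0.6},
    {"dx": 15, "dy": 32, "dz": -142, "rx": 0, "ry": 0, "rz": 0.1, "gripper": 0.6},
    {"dx": 31, "dy": 65, "dz": -142, "rx": 0, "ry": 0, "rz": 0.2, "gripper": 0.6},
    {"dx": 47, "dy": 98, "dz": -142, "rx": 0, "ry": 0, "rz": 0.3, "gripper": 0.6},
  ],
)

```text
t: 5.58
eef_pos: [0.5167, 0.1399, 0.2003]
ee_rot: [3.138, 0.001, -0.949]
force: [0.9, -0.6, -4.5]
width: 0.0469
gripper_force: 29.9
```

```bash
python3 - <<'E'
from h import *
go((.411,-.219,.2,-1.53))
from station import arm;print(arm.get_state()["gripper_force"])
E
```

```text
t 5.58 pos [0.5167 0.1399 0.2003] rot [ 3.1381e+00  7.0000e-04 -9.4890e-01] q [ 0.63  0.17 -0.36 -0.   -1.04 -0.01] w 0.0469 F [ 0.89 -0.61 -4.54]
(0.411, -0.219, 0.2, -1.53) d [230.1 295.    1.1] r [ 3.600e-03 -3.000e-04  5.811e-01]
29.936571968333396
```

Emit:
jog_arm(
  targets=[
    {"dx": 24, "dy": 31, "dz": 0, "rx": 0, "ry": 0, "rz": 0.1, "gripper": 0.6},
    {"dx": 48, "dy": 62, "dz": 0, "rx": 0, "ry": 0, "rz": 0.2, "gripper": 0.6},
    {"dx": 73, "dy": 93, "dz": 0, "rx": 0, "ry": 0, "rz": 0.3, "gripper": 0.6},
    {"dx": 97, "dy": 124, "dz": 0, "rx": 0, "ry": 0, "rz": 0.4, "gripper": 0.6},
    {"dx": 121, "dy": 155, "dz": 0, "rx": 0, "ry": 0, "rz": 0.5, "gripper": 0.6},
    {"dx": 145, "dy": 186, "dz": 0, "rx": 0, "ry": 0, "rz": 0.58, "gripper": 0.6},
    {"dx": 170, "dy": 217, "dz": 0, "rx": 0, "ry": 0, "rz": 0.58, "gripper": 0.6},
    {"dx": 194, "dy": 248, "dz": 0, "rx": 0, "ry": 0, "rz": 0.58, "gripper": 0.6},
  ],
)

```text
t: 6.25
eef_pos: [0.4286, -0.1629, 0.2004]
ee_rot: [3.138, -0.001, -1.525]
force: [0.4, -0.5, -3.2]
width: 0.047
gripper_force: 29.9
```

Emit:
jog_arm(
  targets=[
    {"dx": 18, "dy": 23, "dz": 0, "rx": 0, "ry": 0, "rz": 0, "gripper": 0.6},
    {"dx": 36, "dy": 47, "dz": 0, "rx": 0, "ry": 0, "rz": 0, "gripper": 0.6},
    {"dx": 36, "dy": 47, "dz": 20, "rx": 0, "ry": 0, "rz": 0, "gripper": 0.6},
    {"dx": 36, "dy": 47, "dz": 50, "rx": 0, "ry": 0, "rz": 0, "gripper": 0.6},
    {"dx": 36, "dy": 47, "dz": 75, "rx": 0, "ry": 0, "rz": 0, "gripper": 0.6},
    {"dx": 36, "dy": 47, "dz": 75, "rx": 0, "ry": 0, "rz": 0, "gripper": 0.6},
    {"dx": 36, "dy": 47, "dz": 75, "rx": 0, "ry": 0, "rz": 0, "gripper": 0.6},
    {"dx": 36, "dy": 47, "dz": 75, "rx": 0, "ry": 0, "rz": 0, "gripper": 0.6},
  ],
)

```text
t: 6.92
eef_pos: [0.3859, -0.1997, 0.127]
ee_rot: [3.14, -0.002, -1.524]
force: [0.4, -0.6, -3.3]
width: 0.0464
gripper_force: 29.9
```

```bash
python3 - <<'E'
from h import *
go((.411,-.219,.06,-1.53))
s=snap("side","s3");t=snap("top","t3")
cv2.imwrite("pics/c3.png",cv2.resize(s["frame"][235:385,270:470,::-1],(800,600),interpolation=cv2.INTER_CUBIC))
E
```

```text
t 6.92 pos [ 0.3859 -0.1997  0.127 ] rot [ 3.1398e+00 -1.6000e-03 -1.5243e+00] q [-0.02  0.08 -0.67  0.   -0.82  0.06] w 0.0464 F [ 0.37 -0.61 -3.31]
(0.411, -0.219, 0.06, -1.53) d [ 20.4 -24.3  67. ] r [ 0.0018 -0.0016  0.0057]
```

View pics/c3.png

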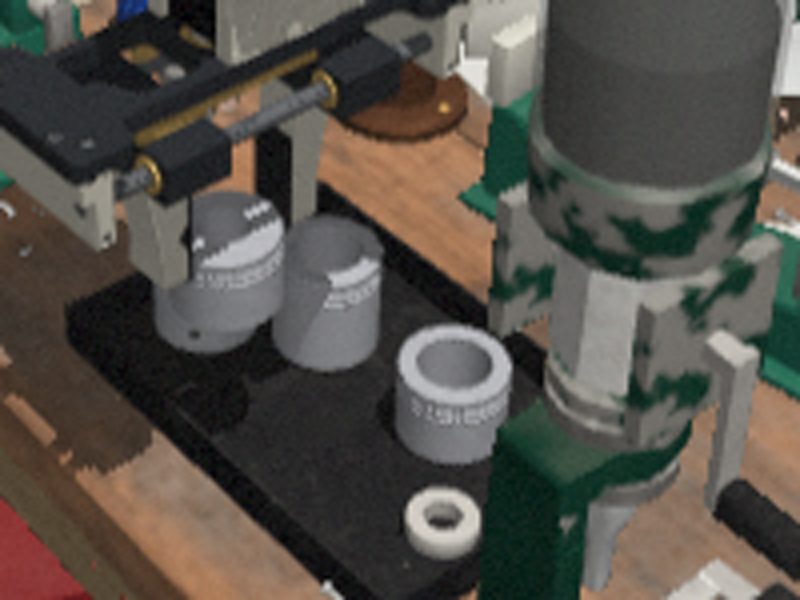

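```bash
python3 - <<'E'
from h import *
go((.414,-.218,.0535,-1.53))
E
```

```text
t 7.02 pos [ 0.3866 -0.1996  0.1275] rot [-3.1412e+00 -1.6000e-03 -1.5242e+00] q [-0.02  0.08 -0.66  0.   -0.82  0.06] w 0.0466 F [-1.05 -0.5  -4.28]
(0.414, -0.218, 0.0535, -1.53) d [ 19.6 -26.5  74.1] r [-0.0004 -0.0016  0.0058]
```

Emit:
jog_arm(
  targets=[
    {"dx": 10, "dy": -13, "dz": 0, "rx": 0, "ry": 0, "rz": 0, "gripper": 0.6},
    {"dx": 19.6, "dy": -26.5, "dz": 0, "rx": 0, "ry": 0, "rz": 0, "gripper": 0.6},
    {"dx": 19.6, "dy": -26.5, "dz": 20, "rx": 0, "ry": 0, "rz": 0, "gripper": 0.6},
    {"dx": 19.6, "dy": -26.5, "dz": 40, "rx": 0, "ry": 0, "rz": 0, "gripper": 0.6},
    {"dx": 19.6, "dy": -26.5, "dz": 55, "rx": 0, "ry": 0, "rz": 0, "gripper": 0.6},
    {"dx": 19.6, "dy": -26.5, "dz": 65, "rx": 0, "ry": 0, "rz": 0, "gripper": 0.6},
    {"dx": 19.6, "dy": -26.5, "dz": 70, "rx": 0, "ry": 0, "rz": 0, "gripper": 0.6},
    {"dx": 19.6, "dy": -26.5, "dz": 70, "rx": 0, "ry": 0, "rz": 0, "gripper": 0.6},
  ],
)

```text
t: 7.68
eef_pos: [0.413, -0.2179, 0.0561]
ee_rot: [3.14, -0.001, -1.525]
force: [-0.5, 0.8, -3.4]
width: 0.0467
gripper_force: 29.9
```

```bash
python3 - <<'E'
from h import *
go((.414,-.218,.0535,-1.53))
E
```

```text
t 7.68 pos [ 0.413  -0.2179  0.0561] rot [ 3.1395e+00 -1.2000e-03 -1.5246e+00] q [-0.06  0.25 -0.68  0.   -0.65  0.11] w 0.0467 F [-0.51  0.8  -3.37]
(0.414, -0.218, 0.0535, -1.53) d [ 0.1 -1.   2.6] r [ 0.0021 -0.0012  0.0054]
```

Emit:
jog_arm(
  targets=[
    {"dx": 0, "dy": 0, "dz": 1.5, "rx": 0, "ry": 0, "rz": 0, "gripper": 0.6},
    {"dx": 0, "dy": 0, "dz": 2.7, "rx": 0, "ry": 0, "rz": 0, "gripper": 0.6},
    {"dx": 0, "dy": 0, "dz": 2.7, "rx": 0, "ry": 0, "rz": 0, "gripper": 0.6},
    {"dx": 0, "dy": 0, "dz": 2.7, "rx": 0, "ry": 0, "rz": 0, "gripper": 0.3},
    {"dx": 0, "dy": 0, "dz": 2.7, "rx": 0, "ry": 0, "rz": 0, "gripper": 0.3},
    {"dx": 0, "dy": 0, "dz": 2.7, "rx": 0, "ry": 0, "rz": 0, "gripper": 0.3},
    {"dx": 0, "dy": 0, "dz": -15, "rx": 0, "ry": 0, "rz": 0, "gripper": 0.3},
    {"dx": 0, "dy": 0, "dz": -40, "rx": 0, "ry": 0, "rz": 0, "gripper": 0.3},
  ],
)

```text
t: 8.35
eef_pos: [0.4115, -0.2178, 0.0952]
ee_rot: [3.136, -0.001, -1.525]
force: [1.2, 0.3, 0.3]
width: 0.0615
gripper_force: 0.0
```

```bash
python3 - <<'E'
from h import *
s=snap("side","s4");t=snap("top","t4")
go((.4625,-.2565,.11,-1.53))
for n,f in (("side",s),("top",t)):
    P=cloud(f);g=f["frame"].astype(int)
    for k,c,z in (("match",(.4605,-.2575),.04),("odd",(.413,-.218),.04),("tall",(.4525,-.181),.054),("nar",(.4167,-.139),.04)):
        u,v=proj(f,[*c,z]);
        try: r=ring(f,int(u),int(v),z);print(n,k,r[0].round(4),round(r[1],4),r[2].round(4))
        except Exception as e: print(n,k,"none")
cv2.imwrite("pics/c4.png",cv2.resize(np.concatenate([s["frame"][235:385,270:430],t["frame"][210:360,370:530]],1)[:,:,::-1],(800,375)))
E
```

```text
t 8.45 pos [ 0.4154 -0.2184  0.0995] rot [-3.1373e+00 -2.8000e-03 -1.5237e+00] q [-0.06  0.18 -0.63  0.   -0.76  0.11] w 0.0612 F [1.75 0.46 0.39]
(0.4625, -0.2565, 0.11, -1.53) d [ 40.3 -45.3 -10.2] r [-0.0043 -0.0028  0.0063]
side match [ 0.4584 -0.2587] 0.0259 [ 0.459  -0.2595]
side odd [ 0.4148 -0.2192] 0.0297 [ 0.4114 -0.2243]
side tall [ 0.4518 -0.1866] 0.0231 [ 0.4453 -0.19  ]
side nar [0. 0.] 0.0 [nan nan]
top match none
top odd none
top tall none
top nar noneh.py:20: RuntimeWarning: Mean of empty slice.
  c,R=cv2.minEnclosingCircle(Q.astype(np.float32));return np.array(c),R,Q.mean(0)
  ret = um.true_divide(
```

View pics/c4.png

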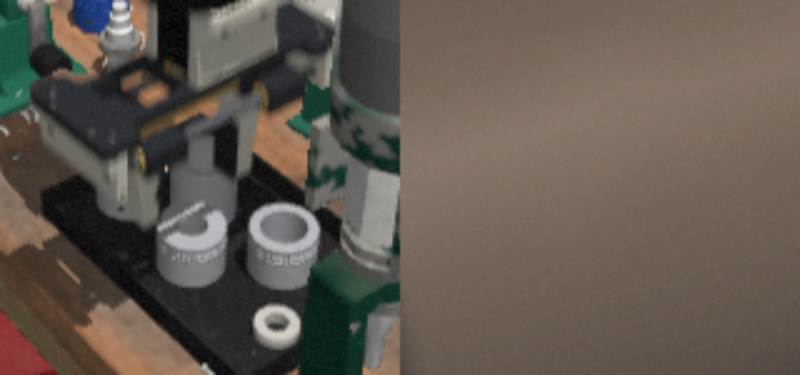

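```bash
python3 - <<'E'
from h import *
go((.460,-.2585,.10,-1.53))
E
```

```text
t 8.45 pos [ 0.4154 -0.2184  0.0995] rot [-3.1373e+00 -2.8000e-03 -1.5237e+00] q [-0.06  0.18 -0.63  0.   -0.76  0.11] w 0.0612 F [1.75 0.46 0.39]
(0.46, -0.2585, 0.1, -1.53) d [ 42.1 -42.7  -0.2] r [-0.0043 -0.0028  0.0063]
```

Emit:
jog_arm(
  targets=[
    {"dx": 14, "dy": -14, "dz": -4, "rx": 0, "ry": 0, "rz": 0, "gripper": 0.3},
    {"dx": 28, "dy": -28, "dz": -4, "rx": 0, "ry": 0, "rz": 0, "gripper": 0.3},
    {"dx": 38, "dy": -38, "dz": 0, "rx": 0, "ry": 0, "rz": 0, "gripper": 0.3},
    {"dx": 41, "dy": -43, "dz": 8, "rx": 0, "ry": 0, "rz": 0, "gripper": 0.3},
    {"dx": 41, "dy": -43, "dz": 16, "rx": 0, "ry": 0, "rz": 0, "gripper": 0.3},
    {"dx": 41, "dy": -43, "dz": 20, "rx": 0, "ry": 0, "rz": 0, "gripper": 0.3},
    {"dx": 41, "dy": -43, "dz": 20, "rx": 0, "ry": 0, "rz": 0, "gripper": 0.3},
    {"dx": 41, "dy": -43, "dz": 20, "rx": 0, "ry": 0, "rz": 0, "gripper": 0.3},
  ],
)

```text
t: 9.12
eef_pos: [0.4567, -0.2565, 0.0756]
ee_rot: [3.138, -0.001, -1.524]
force: [-0.5, 0.1, 0.7]
width: 0.0613
gripper_force: 0.0
```

```bash
python3 - <<'E'
from h import *
s=snap("side","s5")
go((.460,-.2585,.0535,-1.53))
from station import arm
e=arm.get_state();p=e["eef_pos"]
print(ring(s,383,326,.04))
u,v=proj(s,[.4605,-.2575,.04]);print(u,v)
cv2.imwrite("pics/c5.png",cv2.resize(s["frame"][265:375,320:450,::-1],(709,600)))
E
```

```text
t 9.17 pos [ 0.4572 -0.2566  0.0761] rot [ 3.1394e+00 -1.1000e-03 -1.5243e+00] q [-0.14  0.3  -0.53  0.   -0.74  0.18] w 0.0616 F [ 0.7   0.61 -0.06]
(0.46, -0.2585, 0.0535, -1.53) d [ 2.  -2.8 22.6] r [ 0.0022 -0.0011  0.0057]
(array([ 0.45852265, -0.25884822]), 0.025762738659977913, array([ 0.45901622, -0.26877495]))
383.1163417133916 325.70852797155123
```

Emit:
jog_arm(
  targets=[
    {"dx": 2, "dy": -2.8, "dz": 6, "rx": 0.001, "ry": -0.001, "rz": 0, "gripper": 0.3},
    {"dx": 2, "dy": -2.8, "dz": 14, "rx": 0.001, "ry": -0.001, "rz": 0, "gripper": 0.3},
    {"dx": 2, "dy": -2.8, "dz": 20, "rx": 0.001, "ry": -0.001, "rz": 0, "gripper": 0.3},
    {"dx": 2, "dy": -2.8, "dz": 22.6, "rx": 0.001, "ry": -0.001, "rz": 0, "gripper": 0.3},
    {"dx": 2, "dy": -2.8, "dz": 22.6, "rx": 0.001, "ry": -0.001, "rz": 0, "gripper": 0.3},
    {"dx": 2, "dy": -2.8, "dz": 22.6, "rx": 0.001, "ry": -0.001, "rz": 0, "gripper": 0.45},
    {"dx": 2, "dy": -2.8, "dz": 22.6, "rx": 0.001, "ry": -0.001, "rz": 0, "gripper": 0.6},
    {"dx": 2, "dy": -2.8, "dz": 22.6, "rx": 0.001, "ry": -0.001, "rz": 0, "gripper": 0.6},
  ],
  force=30,
)

```text
t: 9.83
eef_pos: [0.4613, -0.259, 0.0539]
ee_rot: [-3.141, -0.001, -1.525]
force: [1.6, -0.2, -1.5]
width: 0.0469
gripper_force: 21.1
```

Emit:
jog_arm(
  targets=[
    {"dx": 0, "dy": 0, "dz": 0, "rx": 0, "ry": 0, "rz": 0, "gripper": 0.6},
    {"dx": 0, "dy": 0, "dz": 0, "rx": 0, "ry": 0, "rz": 0, "gripper": 0.6},
    {"dx": 0, "dy": 0, "dz": 0, "rx": 0, "ry": 0, "rz": 0, "gripper": 0.6},
    {"dx": 0, "dy": 0, "dz": 0, "rx": 0, "ry": 0, "rz": 0, "gripper": 0.6},
    {"dx": 0, "dy": 0, "dz": 0, "rx": 0, "ry": 0, "rz": 0, "gripper": 0.6},
    {"dx": 0, "dy": 0, "dz": 0, "rx": 0, "ry": 0, "rz": 0, "gripper": 0.6},
    {"dx": 0, "dy": 0, "dz": -5, "rx": 0, "ry": 0, "rz": 0, "gripper": 0.6},
    {"dx": 0, "dy": 0, "dz": -20, "rx": 0, "ry": 0, "rz": 0, "gripper": 0.6},
  ],
)

```text
t: 10.5
eef_pos: [0.4576, -0.2582, 0.0714]
ee_rot: [3.134, 0.002, -1.526]
force: [0.7, -0.4, -2.3]
width: 0.0467
gripper_force: 30.0
```

```bash
python3 - <<'E'
from h import *
go((.460,-.2585,.20,-1.53),(.5,.0,.2,-1),(.542,.250,.2,-.64))
from station import arm;print(arm.get_state()["gripper_force"])
E
```

```text
t 10.5 pos [ 0.4576 -0.2582  0.0714] rot [ 3.1345e+00  1.9000e-03 -1.5259e+00] q [-0.14  0.31 -0.53 -0.   -0.74  0.19] w 0.0467 F [ 0.72 -0.37 -2.35]
(0.46, -0.2585, 0.2, -1.53) d [   0.2   -1.4 -128.6] r [0.0071 0.0019 0.0041]
(0.5, 0.0, 0.2, -1) d [-256.2  -53.  -128.5] r [ 0.0064  0.0037 -0.5259]
(0.542, 0.25, 0.2, -0.64) d [-504.1 -106.2 -128.4] r [ 0.0058  0.0049 -0.8859]
29.99177291756496
```

Emit:
jog_arm(
  targets=[
    {"dx": 0, "dy": 0, "dz": -35, "rx": 0, "ry": 0, "rz": 0, "gripper": 0.6},
    {"dx": 0, "dy": 0, "dz": -70, "rx": 0, "ry": 0, "rz": 0, "gripper": 0.6},
    {"dx": 0, "dy": 0, "dz": -105, "rx": 0, "ry": 0, "rz": 0, "gripper": 0.6},
    {"dx": -25, "dy": -5, "dz": -128, "rx": 0, "ry": 0, "rz": -0.05, "gripper": 0.6},
    {"dx": -60, "dy": -12, "dz": -128, "rx": 0, "ry": 0, "rz": -0.1, "gripper": 0.6},
    {"dx": -95, "dy": -20, "dz": -128, "rx": 0, "ry": 0, "rz": -0.15, "gripper": 0.6},
    {"dx": -135, "dy": -28, "dz": -128, "rx": 0, "ry": 0, "rz": -0.2, "gripper": 0.6},
    {"dx": -175, "dy": -36, "dz": -128, "rx": 0, "ry": 0, "rz": -0.3, "gripper": 0.6},
  ],
)

```text
t: 11.17
eef_pos: [0.4868, -0.0811, 0.2011]
ee_rot: [3.139, 0.001, -1.225]
force: [0.6, 0.4, -3.4]
width: 0.0465
gripper_force: 30.0
```

```bash
python3 - <<'E'
from h import *
go((.542,.250,.2,-.64))
E
```

```text
t 11.17 pos [ 0.4868 -0.0811  0.2011] rot [ 3.1388e+00  1.0000e-03 -1.2247e+00] q [ 0.23  0.1  -0.45 -0.   -1.03  0.11] w 0.0465 F [ 0.55  0.42 -3.37]
(0.542, 0.25, 0.2, -0.64) d [-292.7 -164.2    0.9] r [ 0.0024  0.0018 -0.5847]
```

Emit:
jog_arm(
  targets=[
    {"dx": -34, "dy": -19, "dz": 0, "rx": 0, "ry": 0, "rz": -0.08, "gripper": 0.6},
    {"dx": -70, "dy": -39, "dz": 0, "rx": 0, "ry": 0, "rz": -0.16, "gripper": 0.6},
    {"dx": -106, "dy": -59, "dz": 0, "rx": 0, "ry": 0, "rz": -0.24, "gripper": 0.6},
    {"dx": -142, "dy": -79, "dz": 0, "rx": 0, "ry": 0, "rz": -0.32, "gripper": 0.6},
    {"dx": -178, "dy": -99, "dz": 0, "rx": 0, "ry": 0, "rz": -0.4, "gripper": 0.6},
    {"dx": -214, "dy": -119, "dz": 0, "rx": 0, "ry": 0, "rz": -0.48, "gripper": 0.6},
    {"dx": -248, "dy": -139, "dz": 0, "rx": 0, "ry": 0, "rz": -0.56, "gripper": 0.6},
    {"dx": -275, "dy": -154, "dz": 0, "rx": 0, "ry": 0, "rz": -0.584, "gripper": 0.6},
  ],
)

```text
t: 11.83
eef_pos: [0.5391, 0.2307, 0.2005]
ee_rot: [3.139, 0.002, -0.635]
force: [1.3, -1.1, -3.3]
width: 0.0463
gripper_force: 30.0
```

```bash
python3 - <<'E'
from h import *
go((.542,.250,.11,-.64))
E
```

```text
t 11.83 pos [0.5391 0.2307 0.2005] rot [ 3.1387e+00  1.5000e-03 -6.3530e-01] q [ 0.74  0.25 -0.25 -0.   -1.07  0.2 ] w 0.0463 F [ 1.26 -1.13 -3.28]
(0.542, 0.25, 0.11, -0.64) d [ -9.  -17.5  90.5] r [0.0029 0.0015 0.0047]
```

Emit:
jog_arm(
  targets=[
    {"dx": -9, "dy": -17.5, "dz": 15, "rx": 0.001, "ry": 0.0005, "rz": 0, "gripper": 0.6},
    {"dx": -9, "dy": -17.5, "dz": 40, "rx": 0.001, "ry": 0.0005, "rz": 0, "gripper": 0.6},
    {"dx": -9, "dy": -17.5, "dz": 65, "rx": 0.001, "ry": 0.0005, "rz": 0, "gripper": 0.6},
    {"dx": -9, "dy": -17.5, "dz": 82, "rx": 0.001, "ry": 0.0005, "rz": 0, "gripper": 0.6},
    {"dx": -9, "dy": -17.5, "dz": 92, "rx": 0.001, "ry": 0.0005, "rz": 0, "gripper": 0.6},
    {"dx": -9, "dy": -17.5, "dz": 95, "rx": 0.001, "ry": 0.0005, "rz": 0, "gripper": 0.6},
    {"dx": -9, "dy": -17.5, "dz": 95, "rx": 0.001, "ry": 0.0005, "rz": 0, "gripper": 0.6},
    {"dx": -9, "dy": -17.5, "dz": 95, "rx": 0.001, "ry": 0.0005, "rz": 0, "gripper": 0.6},
  ],
)

```text
t: 12.5
eef_pos: [0.5438, 0.248, 0.1072]
ee_rot: [-3.141, -0.001, -0.641]
force: [-0.1, -1.2, -2.6]
width: 0.0464
gripper_force: 30.0
```

```bash
python3 - <<'E'
from h import *
s=snap("side","s6");go((.542,.250,.06,-.64))
cv2.imwrite("pics/c6.png",cv2.resize(s["frame"][140:220,225:315,::-1],(675,600),interpolation=cv2.INTER_CUBIC))
E
```

```text
t 12.55 pos [0.544  0.2482 0.1076] rot [-3.1397e+00 -7.0000e-04 -6.4080e-01] q [ 0.75  0.36 -0.34  0.   -0.87  0.17] w 0.0466 F [-1.22  0.64 -3.14]
(0.542, 0.25, 0.06, -0.64) d [-2.7 -0.2 47.6] r [-0.0019 -0.0007 -0.0008]
```

View pics/c6.png

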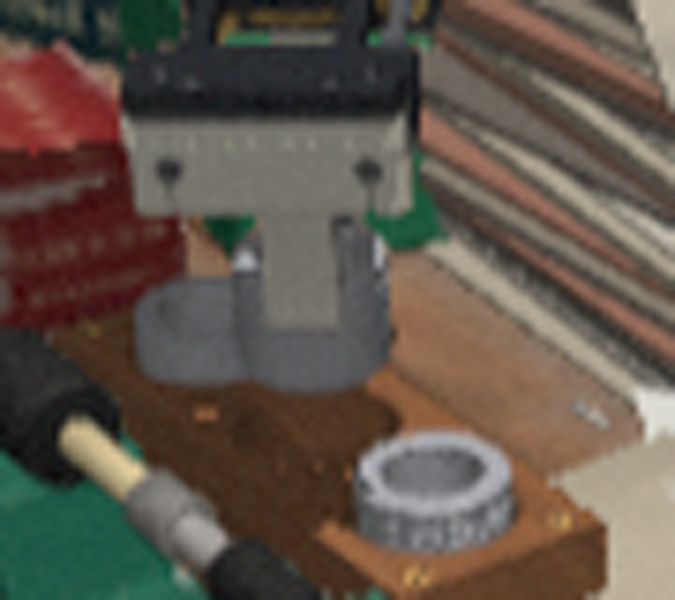

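```bash
python3 - <<'E'
from h import *
s=load("s6");u=np.array([.598,.8015]);w=np.array([.8015,-.598]);p=np.array([.544,.2482])
for z in (.056,.075,.094): print(z,"axis",np.round(proj(s,[*p,z]),2),"axis+1mm w",np.round(proj(s,[*(p+.001*w),z]),2),"finger",np.round(proj(s,[*(p-u*.048),z]),2))
g=s["frame"].astype(int)
for v in (176,178,180,182,184,186,188): print(v,g[v,252:282].mean(-1).astype(int).tolist())
# r0,r2 cols from initial side
for c in ((.5355,.3095),(.5377,.1784)): print(proj(s,[*c,.046]))
print("nest guess",proj(s,[.542,.2502,.046]))
E
```

```text
0.056 axis [268.5  187.21] axis+1mm w [268.93 187.21] finger [266.49 197.37]
0.075 axis [267.99 180.01] axis+1mm w [268.42 180.01] finger [265.94 190.03]
0.094 axis [267.46 172.7 ] axis+1mm w [267.9 172.7] finger [265.39 182.57]
176 [107, 106, 104, 96, 77, 83, 85, 81, 117, 108, 109, 111, 107, 111, 108, 113, 110, 107, 77, 86, 86, 86, 83, 74, 110, 123, 121, 126, 120, 118]
178 [99, 95, 95, 93, 74, 82, 84, 88, 109, 111, 109, 111, 113, 111, 113, 111, 109, 109, 83, 93, 89, 84, 80, 99, 91, 119, 118, 120, 114, 115]
180 [95, 94, 90, 92, 81, 79, 85, 85, 105, 113, 110, 115, 107, 114, 111, 110, 112, 113, 93, 90, 91, 84, 81, 77, 75, 115, 116, 114, 117, 115]
182 [93, 96, 93, 93, 77, 76, 81, 89, 100, 110, 113, 114, 113, 114, 112, 115, 114, 113, 92, 91, 87, 89, 82, 73, 84, 100, 108, 109, 110, 113]
184 [89, 89, 90, 84, 73, 74, 79, 81, 88, 87, 88, 88, 87, 88, 88, 93, 86, 87, 93, 91, 85, 84, 81, 76, 78, 59, 112, 111, 107, 107]
186 [98, 95, 91, 92, 84, 75, 81, 85, 89, 91, 92, 90, 93, 93, 92, 93, 93, 93, 95, 88, 90, 85, 81, 75, 67, 101, 114, 115, 112, 114]
188 [94, 96, 92, 96, 94, 80, 79, 85, 88, 88, 93, 92, 94, 93, 94, 96, 94, 93, 94, 90, 87, 87, 84, 80, 76, 89, 99, 110, 112, 114]
(np.float64(252.57457395086954), np.float64(182.12017983492495))
(np.float64(282.4390304839472), np.float64(203.7619184219399))
nest guess (np.float64(267.60165313544655), np.float64(190.86942334947608))
```

Emit:
jog_arm(
  targets=[
    {"dx": -0.7, "dy": -0.5, "dz": 6, "rx": 0, "ry": 0, "rz": 0, "gripper": 0.6},
    {"dx": -0.7, "dy": -0.5, "dz": 12, "rx": 0, "ry": 0, "rz": 0, "gripper": 0.6},
    {"dx": -0.7, "dy": -0.5, "dz": 16, "rx": 0, "ry": 0, "rz": 0, "gripper": 0.6},
    {"dx": -0.7, "dy": -0.5, "dz": 20, "rx": 0, "ry": 0, "rz": 0, "gripper": 0.6},
    {"dx": -0.7, "dy": -0.5, "dz": 24, "rx": 0, "ry": 0, "rz": 0, "gripper": 0.6},
    {"dx": -0.7, "dy": -0.5, "dz": 28, "rx": 0, "ry": 0, "rz": 0, "gripper": 0.6},
    {"dx": -0.7, "dy": -0.5, "dz": 30, "rx": 0, "ry": 0, "rz": 0, "gripper": 0.6},
    {"dx": -0.7, "dy": -0.5, "dz": 30, "rx": 0, "ry": 0, "rz": 0, "gripper": 0.6},
  ],
)

```text
t: 13.22
eef_pos: [0.5428, 0.2486, 0.0756]
ee_rot: [3.141, 0.0, -0.641]
force: [0.1, -0.0, -2.3]
width: 0.0465
gripper_force: 30.0
```

```bash
python3 - <<'E'
from h import *
go((.5435,.2486,.06,-.64))
E
```

```text
t 13.22 pos [0.5428 0.2486 0.0756] rot [ 3.1409e+00  1.0000e-04 -6.4090e-01] q [ 0.76  0.4  -0.37 -0.   -0.8   0.17] w 0.0465 F [ 0.06 -0.   -2.33]
(0.5435, 0.2486, 0.06, -0.64) d [ 0.5 -0.4 15.6] r [ 0.0007  0.0001 -0.0009]
```

Emit:
jog_arm(
  targets=[
    {"dx": 0, "dy": 0, "dz": 3, "rx": 0, "ry": 0, "rz": 0, "gripper": 0.6},
    {"dx": 0, "dy": 0, "dz": 6, "rx": 0, "ry": 0, "rz": 0, "gripper": 0.6},
    {"dx": 0, "dy": 0, "dz": 9, "rx": 0, "ry": 0, "rz": 0, "gripper": 0.6},
    {"dx": 0, "dy": 0, "dz": 12, "rx": 0, "ry": 0, "rz": 0, "gripper": 0.6},
    {"dx": 0, "dy": 0, "dz": 14, "rx": 0, "ry": 0, "rz": 0, "gripper": 0.6},
    {"dx": 0, "dy": 0, "dz": 15, "rx": 0, "ry": 0, "rz": 0, "gripper": 0.6},
    {"dx": 0, "dy": 0, "dz": 15, "rx": 0, "ry": 0, "rz": 0, "gripper": 0.6},
    {"dx": 0, "dy": 0, "dz": 15, "rx": 0, "ry": 0, "rz": 0, "gripper": 0.6},
  ],
)

```text
t: 13.88
eef_pos: [0.5431, 0.2488, 0.0613]
ee_rot: [-3.141, -0.0, -0.641]
force: [-0.1, 0.2, -3.0]
width: 0.0466
gripper_force: 30.0
```

```bash
python3 - <<'E'
from h import *
go((.5435,.2486,.06,-.64))
E
```

```text
t 13.88 pos [0.5431 0.2488 0.0613] rot [-3.1413e+00 -2.0000e-04 -6.4070e-01] q [ 0.76  0.41 -0.38  0.   -0.77  0.17] w 0.0466 F [-0.06  0.24 -2.99]
(0.5435, 0.2486, 0.06, -0.64) d [ 0.4 -0.1  1.3] r [-0.0003 -0.0002 -0.0007]
```

Emit:
jog_arm(
  targets=[
    {"dx": 0, "dy": 0, "dz": 1.2, "rx": 0, "ry": 0, "rz": 0, "gripper": 0.6},
    {"dx": 0, "dy": 0, "dz": 1.2, "rx": 0, "ry": 0, "rz": 0, "gripper": 0.6},
    {"dx": 0, "dy": 0, "dz": 1.2, "rx": 0, "ry": 0, "rz": 0, "gripper": 0.3},
    {"dx": 0, "dy": 0, "dz": 1.2, "rx": 0, "ry": 0, "rz": 0, "gripper": 0.3},
    {"dx": 0, "dy": 0, "dz": 1.2, "rx": 0, "ry": 0, "rz": 0, "gripper": 0.3},
    {"dx": 0, "dy": 0, "dz": -10, "rx": 0, "ry": 0, "rz": 0, "gripper": 0.3},
    {"dx": 0, "dy": 0, "dz": -35, "rx": 0, "ry": 0, "rz": 0, "gripper": 0.3},
    {"dx": 0, "dy": 0, "dz": -70, "rx": 0, "ry": 0, "rz": 0, "gripper": 0.3},
  ],
)

```text
t: 14.55
eef_pos: [0.5418, 0.2477, 0.1305]
ee_rot: [3.137, 0.001, -0.641]
force: [-0.5, 0.8, 0.2]
width: 0.0613
gripper_force: 0.0
```

Emit:
jog_arm(
  targets=[
    {"dx": 0, "dy": 0, "dz": -35, "rx": 0, "ry": 0, "rz": 0, "gripper": 0.3},
    {"dx": 0, "dy": 0, "dz": -70, "rx": 0, "ry": 0, "rz": 0, "gripper": 0.3},
    {"dx": 0, "dy": 0, "dz": -90, "rx": 0, "ry": 0, "rz": 0, "gripper": 0.3},
    {"dx": 20, "dy": 20, "dz": -90, "rx": 0, "ry": 0, "rz": 0, "gripper": 0.3},
    {"dx": 45, "dy": 45, "dz": -90, "rx": 0, "ry": 0, "rz": 0, "gripper": 0.3},
    {"dx": 72, "dy": 72, "dz": -90, "rx": 0, "ry": 0, "rz": 0, "gripper": 0.3},
    {"dx": 99, "dy": 99, "dz": -90, "rx": 0, "ry": 0, "rz": 0, "gripper": 0.3},
    {"dx": 120, "dy": 120, "dz": -90, "rx": 0, "ry": 0, "rz": 0, "gripper": 0.3},
  ],
)

```text
t: 15.22
eef_pos: [0.5675, 0.0786, 0.2228]
ee_rot: [-3.14, -0.001, -0.641]
force: [1.3, 0.1, -0.0]
width: 0.0609
gripper_force: 0.0
```

```bash
python3 - <<'E'
from h import *
s=snap("side","s7");t=snap("top","t7")
go((.593,-.058,.22,-.64))
for u,v in ((253,183),(267,194),(283,206)): r=ring(s,u,v,.046);print("side",r[0].round(4),round(r[1],4),r[2].round(4))
cv2.imwrite("pics/c7.png",np.concatenate([cv2.resize(s["frame"][150:270,210:400,::-1],(800,505))],1))
# tool flats: cloud slices of handle in initial images
for n in ("side0","top0","s7","t7"):
    f=load(n);P=cloud(f)
    for lo,hi in ((.074,.081),(.085,.13),(.132,.15)):
        m=(f["z_map"]>0)&(np.hypot(P[...,0]-.594,P[...,1]+.059)<.03)&(P[...,2]>lo)&(P[...,2]<hi)
        if m.sum()>5: v,u=np.nonzero(m);print(n,lo,m.sum(),"cols",u.min(),u.max(),"rows",v.min(),v.max(),P[m].mean(0).round(4))
E
```

```text
t 15.32 pos [0.5676 0.0772 0.2227] rot [-3.1406e+00 -9.0000e-04 -6.4430e-01] q [ 0.48  0.21 -0.26  0.   -1.1   0.45] w 0.0618 F [-0.12 -0.35 -0.1 ]
(0.593, -0.058, 0.22, -0.64) d [101.5  92.8   2.7] r [-0.001  -0.0009 -0.0043]
side [0.5246 0.2932] 0.0001 [0.5246 0.2932]
side [0. 0.] 0.0 [nan nan]h.py:20: RuntimeWarning: Mean of empty slice.
  c,R=cv2.minEnclosingCircle(Q.astype(np.float32));return np.array(c),R,Q.mean(0)
  ret = um.true_divide(
Traceback (most recent call last):
  File "h.py", line 19, in ring
    Q=Q[np.linalg.norm(Q-c0[:2],axis=1)<r]
                       ~^~~~~~~
ValueError: operands could not be broadcast together with shapes (0,) (2,)
```

```bash
python3 - <<'E'
from h import *
for n in ("side0","top0","s7","t7"):
    f=load(n);P=cloud(f)
    for lo,hi in ((.074,.081),(.085,.13),(.132,.15)):
        m=(f["z_map"]>0)&(np.hypot(P[...,0]-.594,P[...,1]+.059)<.03)&(P[...,2]>lo)&(P[...,2]<hi)
        if m.sum()>5: v,u=np.nonzero(m);print(n,lo,m.sum(),"cols",u.min(),u.max(),"rows",v.min(),v.max(),P[m].mean(0).round(4))
a=load("side0")["frame"][195:275,340:400,::-1];b=load("top0")["frame"][170:250,310:370,::-1]
cv2.imwrite("pics/c8.png",cv2.resize(np.concatenate([a,b],1),(800,533),interpolation=cv2.INTER_LANCZOS4))
E
```

```text
side0 0.074 86 cols 362 379 rows 226 235 [ 0.5916 -0.0643  0.0778]
side0 0.085 231 cols 365 376 rows 207 229 [ 0.592  -0.0631  0.1076]
side0 0.132 44 cols 367 376 rows 202 208 [ 0.5947 -0.0605  0.1351]
top0 0.074 93 cols 331 349 rows 194 208 [ 0.5949 -0.0552  0.0776]
top0 0.085 137 cols 335 346 rows 180 202 [ 0.5928 -0.0541  0.1085]
top0 0.132 70 cols 336 346 rows 180 188 [ 0.5976 -0.0563  0.136 ]
s7 0.074 91 cols 362 379 rows 226 236 [ 0.5912 -0.0646  0.0777]
s7 0.085 225 cols 365 376 rows 208 228 [ 0.5919 -0.0631  0.1075]
s7 0.132 40 cols 366 376 rows 202 207 [ 0.5947 -0.0601  0.1355]
```

View pics/c8.png

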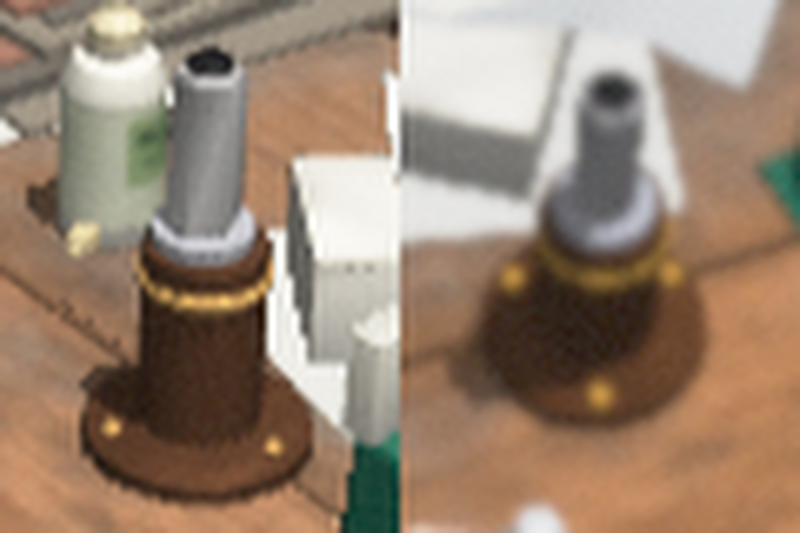

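```bash
python3 - <<'E'
from h import *
s=load("side0");t=load("top0");s7=load("s7")
print("side btn",plane(s,371.5,204.3,.138),"top btn",plane(t,341.3,183.2,.138))
for f,(r0,r1),(c0,c1) in ((s,(208,226),(362,380)),(s7,(208,226),(362,380)),(t,(188,200),(332,350))):
    g=f["frame"][...].astype(int).mean(-1)
    # tilt of axis in image: project axis
    a=proj(f,[.595,-.059,.138]);b=proj(f,[.595,-.059,.08]);k=(a[0]-b[0])/(a[1]-b[1])
    acc=[]
    for v in range(r0,r1): 
        sh=k*(v-r0); acc.append(np.interp(np.arange(c0,c1,.5)+sh,np.arange(640),g[v]))
    print(np.mean(acc,0).astype(int).tolist(),round(k,3))
# face normal by plane fit along columns (side): depth profile vs lateral
P=cloud(s)
for f in (s,s7):
    P=cloud(f);m=(f["z_map"]>0)&(np.hypot(P[...,0]-.594,P[...,1]+.062)<.018)&(P[...,2]>.086)&(P[...,2]<.13)
    q=P[m][:,:2];cam=np.array([.578,.816]);lat=np.array([.816,-.578])
    o=np.array([.594,-.062]);L=(q-o)@lat;A=(q-o)@cam
    for x in np.arange(-.012,.0121,.002):
        k=abs(L-x)<.001
        if k.sum()>3: print(round(x*1000),k.sum(),(np.median(A[k])*1000).round(1),end=" | ")
    print()
E
```

```text
side btn [ 0.59356252 -0.06262649  0.138     ] top btn [ 0.597412   -0.05634651  0.138     ]
[138, 135, 132, 127, 121, 122, 122, 109, 98, 98, 100, 103, 109, 115, 122, 127, 132, 136, 138, 142, 144, 146, 145, 144, 143, 141, 137, 130, 123, 122, 130, 138, 139, 139, 139, 138] -0.043
[115, 112, 110, 106, 100, 101, 102, 91, 80, 80, 82, 85, 90, 95, 101, 105, 109, 112, 114, 117, 120, 121, 121, 120, 119, 118, 114, 108, 102, 101, 108, 114, 115, 115, 114, 114] -0.043
[187, 193, 194, 194, 193, 189, 182, 168, 148, 128, 109, 98, 93, 91, 92, 94, 95, 96, 96, 97, 97, 96, 96, 96, 98, 103, 114, 131, 153, 175, 193, 202, 207, 207, 206, 205] -0.089
-12 10 3.6 | -10 24 2.2 | -8 21 -0.9 | -6 21 -3.0 | -4 19 -4.1 | -2 21 -4.9 | 0 20 -4.1 | 2 20 -4.4 | 4 17 -3.7 | 6 20 -4.5 | 8 16 -1.8 | 10 15 3.0 | 
-12 11 3.1 | -10 21 0.7 | -8 20 -0.2 | -6 20 -3.7 | -4 20 -4.5 | -2 19 -3.8 | 0 20 -4.9 | 2 20 -4.5 | 4 18 -3.8 | 6 19 -4.3 | 8 16 -1.0 | 10 14 3.3 |
```

```bash
python3 - <<'E'
from h import *
go((.597,-.057,.178,-.617))
E
```

```text
t 15.32 pos [0.5676 0.0772 0.2227] rot [-3.1406e+00 -9.0000e-04 -6.4430e-01] q [ 0.48  0.21 -0.26  0.   -1.1   0.45] w 0.0618 F [-0.12 -0.35 -0.1 ]
(0.597, -0.057, 0.178, -0.617) d [104.   89.7  44.7] r [-0.001  -0.001  -0.0273]
```

Emit:
jog_arm(
  targets=[
    {"dx": 20, "dy": 17, "dz": 0, "rx": -0.001, "ry": -0.001, "rz": -0.01, "gripper": 0.5},
    {"dx": 45, "dy": 39, "dz": 0, "rx": -0.001, "ry": -0.001, "rz": -0.02, "gripper": 0.5},
    {"dx": 72, "dy": 62, "dz": 0, "rx": -0.001, "ry": -0.001, "rz": -0.027, "gripper": 0.5},
    {"dx": 93, "dy": 80, "dz": 5, "rx": -0.001, "ry": -0.001, "rz": -0.027, "gripper": 0.5},
    {"dx": 104, "dy": 89.7, "dz": 20, "rx": -0.001, "ry": -0.001, "rz": -0.027, "gripper": 0.5},
    {"dx": 104, "dy": 89.7, "dz": 36, "rx": -0.001, "ry": -0.001, "rz": -0.027, "gripper": 0.5},
    {"dx": 104, "dy": 89.7, "dz": 44, "rx": -0.001, "ry": -0.001, "rz": -0.027, "gripper": 0.5},
    {"dx": 104, "dy": 89.7, "dz": 44, "rx": -0.001, "ry": -0.001, "rz": -0.027, "gripper": 0.5},
  ],
)

```text
t: 15.98
eef_pos: [0.5963, -0.0532, 0.176]
ee_rot: [3.139, 0.003, -0.614]
force: [0.2, 0.5, -0.2]
width: 0.0438
gripper_force: 0.0
```

Emit:
jog_arm(
  targets=[
    {"dx": 0, "dy": 0, "dz": 0, "rx": 0, "ry": 0, "rz": 0, "gripper": 0.5},
    {"dx": 0, "dy": 0, "dz": 0, "rx": 0, "ry": 0, "rz": 0, "gripper": 0.5},
    {"dx": 0, "dy": 0, "dz": 0, "rx": 0, "ry": 0, "rz": 0, "gripper": 0.5},
    {"dx": 0, "dy": 0, "dz": 0, "rx": 0, "ry": 0, "rz": 0, "gripper": 0.5},
    {"dx": 0, "dy": 0, "dz": 0, "rx": 0, "ry": 0, "rz": 0, "gripper": 0.5},
    {"dx": 0, "dy": 0, "dz": 0, "rx": 0, "ry": 0, "rz": 0, "gripper": 0.5},
    {"dx": 0, "dy": 0, "dz": 0, "rx": 0, "ry": 0, "rz": 0, "gripper": 0.5},
    {"dx": 0, "dy": 0, "dz": 0, "rx": 0, "ry": 0, "rz": 0, "gripper": 0.5},
  ],
)

```text
t: 16.65
eef_pos: [0.5973, -0.0532, 0.1773]
ee_rot: [3.141, 0.001, -0.614]
force: [0.3, -0.3, 0.4]
width: 0.0435
gripper_force: 0.0
```

```bash
python3 - <<'E'
from h import *
s=snap("side","s8");t=snap("top","t8")
go((.597,-.057,.113,-.617))
def tr(n,f,u,v):
    try: r=ring(f,u,v,.046);print(n,r[0].round(4),round(r[1],4),r[2].round(4))
    except Exception as e: print(n,"none")
for u,v in ((253,183),(267,194),(283,206)): tr("side",s,u,v)
for u,v in ((166,292),(200,280),(233,268)): tr("top",t,u,v)
# lateral: finger vs handle columns in side
g=s["frame"].astype(int).mean(-1).astype(int)
from station import arm;p=arm.get_state()["eef_pos"]
yaw=arm.get_state()["ee_rot"][2];u2=np.array([-np.sin(yaw),np.cos(yaw)])
for d in (0,-.042): print(proj(s,[*(p[:2]+u2*d),p[2]-.022]),proj(s,[*(p[:2]+u2*d),.12]))
for v in (190,194,198,204,208,212,218): print(v,g[v,355:390].tolist())
E
```

```text
t 16.75 pos [ 0.5973 -0.0533  0.1773] rot [ 3.141e+00  9.000e-04 -6.139e-01] q [ 0.24  0.29 -0.26 -0.   -1.02  0.72] w 0.0441 F [ 0.82 -0.47 -0.3 ]
(0.597, -0.057, 0.113, -0.617) d [ 2.   3.1 64.3] r [0.0006 0.0009 0.0031]
side [0. 0.] 0.0 [nan nan]
side [0.5334 0.2411] 0.017 [0.5303 0.2365]
side [0.5329 0.1809] 0.0188 [0.5209 0.1797]
top [0.5397 0.3169] 0.0254 [0.5402 0.3166]
top [0.5407 0.2508] 0.0248 [0.5393 0.2593]
top none
(np.float64(370.2044508248449), np.float64(194.02390589271664)) (np.float64(369.5518746955874), np.float64(209.72011450000178))
(np.float64(372.0416872916139), np.float64(205.06493425214617)) (np.float64(371.33457234008966), np.float64(221.07124767734547))
190 [117, 95, 103, 95, 95, 89, 91, 99, 97, 106, 106, 105, 110, 111, 110, 110, 111, 113, 110, 113, 110, 112, 111, 93, 101, 116, 120, 122, 132, 136, 113, 114, 106, 103, 100]
194 [103, 103, 113, 106, 96, 97, 105, 110, 130, 122, 86, 115, 111, 113, 110, 114, 111, 113, 113, 112, 111, 111, 112, 102, 95, 89, 85, 78, 75, 75, 84, 86, 97, 113, 110]
198 [109, 113, 114, 114, 109, 106, 97, 130, 124, 133, 97, 113, 114, 111
[... 232 characters left out ...]
3, 117, 118, 119, 117, 118, 119, 123, 123]
208 [130, 133, 135, 129, 130, 178, 126, 118, 115, 159, 178, 76, 77, 81, 92, 96, 97, 100, 102, 104, 107, 90, 113, 123, 121, 118, 117, 117, 122, 120, 116, 113, 112, 115, 121]
212 [111, 116, 117, 118, 115, 106, 100, 88, 80, 80, 84, 73, 83, 87, 88, 92, 102, 100, 101, 103, 99, 80, 117, 117, 121, 120, 119, 119, 122, 118, 111, 112, 115, 121, 123]
218 [117, 118, 116, 114, 92, 79, 77, 86, 83, 82, 87, 84, 86, 92, 95, 100, 104, 106, 95, 94, 82, 80, 118, 112, 108, 104, 110, 115, 122, 139, 145, 160, 167, 169, 170]h.py:20: RuntimeWarning: Mean of empty slice.
  c,R=cv2.minEnclosingCircle(Q.astype(np.float32));return np.array(c),R,Q.mean(0)
  ret = um.true_divide(
```

Emit:
jog_arm(
  targets=[
    {"dx": 3.4, "dy": 2.5, "dz": 5, "rx": 0, "ry": 0, "rz": 0, "gripper": 0.5},
    {"dx": 3.4, "dy": 2.5, "dz": 18, "rx": 0, "ry": 0, "rz": 0, "gripper": 0.5},
    {"dx": 3.4, "dy": 2.5, "dz": 34, "rx": 0, "ry": 0, "rz": 0, "gripper": 0.5},
    {"dx": 3.4, "dy": 2.5, "dz": 50, "rx": 0, "ry": 0, "rz": 0, "gripper": 0.5},
    {"dx": 3.4, "dy": 2.5, "dz": 60, "rx": 0, "ry": 0, "rz": 0, "gripper": 0.5},
    {"dx": 3.4, "dy": 2.5, "dz": 64, "rx": 0, "ry": 0, "rz": 0, "gripper": 0.5},
    {"dx": 3.4, "dy": 2.5, "dz": 64, "rx": 0, "ry": 0, "rz": 0, "gripper": 0.5},
    {"dx": 3.4, "dy": 2.5, "dz": 64, "rx": 0, "ry": 0, "rz": 0, "gripper": 0.5},
  ],
)

```text
t: 17.42
eef_pos: [0.5989, -0.0574, 0.1135]
ee_rot: [3.141, 0.001, -0.614]
force: [0.0, 0.6, 0.1]
width: 0.044
gripper_force: 0.0
```

Emit:
jog_arm(
  targets=[
    {"dx": 0, "dy": 0, "dz": 0, "rx": 0, "ry": 0, "rz": 0, "gripper": 0.6},
    {"dx": 0, "dy": 0, "dz": 0, "rx": 0, "ry": 0, "rz": 0, "gripper": 0.7},
    {"dx": 0, "dy": 0, "dz": 0, "rx": 0, "ry": 0, "rz": 0, "gripper": 0.8},
    {"dx": 0, "dy": 0, "dz": 0, "rx": 0, "ry": 0, "rz": 0, "gripper": 0.85},
    {"dx": 0, "dy": 0, "dz": 0, "rx": 0, "ry": 0, "rz": 0, "gripper": 0.85},
    {"dx": 0, "dy": 0, "dz": 0, "rx": 0, "ry": 0, "rz": 0, "gripper": 0.85},
    {"dx": 0, "dy": 0, "dz": 0, "rx": 0, "ry": 0, "rz": 0, "gripper": 0.85},
    {"dx": 0, "dy": 0, "dz": 0, "rx": 0, "ry": 0, "rz": 0, "gripper": 0.85},
  ],
  force=35,
)

```text
t: 18.08
eef_pos: [0.5988, -0.0572, 0.1137]
ee_rot: [3.141, 0.0, -0.614]
force: [-0.9, 1.0, 4.7]
width: 0.02
gripper_force: 35.0
```

```bash
python3 - <<'E'
from h import *
go((.5986,-.0573,.113,-.617))
s=snap("side","s9")
g=s["frame"].astype(int).mean(-1).astype(int)
from station import arm;e=arm.get_state();p=e["eef_pos"];print(e["moment"],e["gripper_force"])
yaw=e["ee_rot"][2];u2=np.array([-np.sin(yaw),np.cos(yaw)])
for z in (.074,.077): print("axis",proj(s,[*p[:2],z]))
print("finger",proj(s,[*(p[:2]-u2*.03),.093]))
for v in (216,220,224,228,231,234): print(v,g[v,352:390].tolist())
E
```

```text
t 18.08 pos [ 0.5988 -0.0572  0.1137] rot [ 3.1415e+00  3.0000e-04 -6.1360e-01] q [ 0.23  0.36 -0.33 -0.   -0.89  0.73] w 0.02 F [-0.9   1.02  4.68]
(0.5986, -0.0573, 0.113, -0.617) d [-0.1  0.2  0.7] r [0.0001 0.0003 0.0034]
[ 0.2025629   0.48708103 -0.00777534] 35.00035698758438
axis (np.float64(370.5842976813921), np.float64(229.96745597708247))
axis (np.float64(370.6392815061768), np.float64(228.71098985141964))
finger (np.float64(372.2173700696637), np.float64(230.16302712054917))
216 [104, 112, 110, 121, 118, 120, 117, 120, 81, 119, 117, 118, 121, 117, 117, 116, 119, 118, 117, 116, 120, 119, 121, 119, 117, 116, 119, 119, 116, 118, 117, 119, 120, 118, 118, 118, 119, 119]
220 [108, 107, 112, 116, 121, 119, 113, 89, 81, 77, 76, 75, 76, 89, 99, 113, 115, 115, 113, 114, 116, 113, 116, 117, 115, 111, 120, 117, 123, 112, 110, 87, 196, 210, 213, 213, 217, 216]
224 [112, 114, 115, 115, 118, 120, 119, 115, 114, 110, 105, 103, 93, 79, 101, 113, 114, 117, 118, 115, 117, 117, 111, 116, 116, 115, 119, 116, 116, 121, 118, 86, 79, 195, 202, 205, 209, 217]
228 [142, 146, 138, 119, 120, 117, 117, 110, 112, 111, 89, 86, 90, 90, 111, 114, 113, 115, 113, 112, 111, 109, 112, 115, 115, 93, 80, 105, 120, 118, 118, 77, 83, 81, 218, 228, 228, 229]
231 [159, 141, 120, 107, 109, 108, 103, 101, 95, 49, 38, 70, 82, 88, 91, 91, 92, 87, 87, 86, 87, 90, 91, 88, 94, 81, 36, 17, 66, 213, 216, 88, 77, 79, 132, 226, 230, 229]
234 [50, 54, 47, 52, 50, 51, 55, 50, 59, 38, 18, 30, 33, 39, 62, 81, 87, 85, 86, 90, 86, 82, 83, 54, 33, 35, 35, 31, 83, 212, 215, 88, 80, 85, 86, 145, 183, 185]
```

Emit:
jog_arm(
  targets=[
    {"dx": 0, "dy": 0, "dz": -10, "rx": 0, "ry": 0, "rz": 0, "gripper": 0.85},
    {"dx": 0, "dy": 0, "dz": -30, "rx": 0, "ry": 0, "rz": 0, "gripper": 0.85},
    {"dx": 0, "dy": 0, "dz": -55, "rx": 0, "ry": 0, "rz": 0, "gripper": 0.85},
    {"dx": 0, "dy": 0, "dz": -85, "rx": 0, "ry": 0, "rz": 0, "gripper": 0.85},
    {"dx": 0, "dy": 0, "dz": -110, "rx": 0, "ry": 0, "rz": 0, "gripper": 0.85},
    {"dx": 0, "dy": 0, "dz": -122, "rx": 0, "ry": 0, "rz": 0, "gripper": 0.85},
    {"dx": 0, "dy": 0, "dz": -122, "rx": 0, "ry": 0, "rz": 0, "gripper": 0.85},
    {"dx": 0, "dy": 0, "dz": -122, "rx": 0, "ry": 0, "rz": 0, "gripper": 0.85},
  ],
)

```text
t: 18.8
eef_pos: [0.5985, -0.0571, 0.2355]
ee_rot: [-3.141, 0.001, -0.614]
force: [-0.7, -0.8, -2.4]
width: 0.0204
gripper_force: 35.0
```

```bash
python3 - <<'E'
from h import *
s=snap("side","s10");t=snap("top","t10")
go((.542,.2505,.235,-.617))
from station import arm;e=arm.get_state();p=e["eef_pos"];print(e["moment"],e["gripper_force"])
o=p[2]-.0397
print("origin z",o,"axis side", {n:np.round(proj(s,[*p[:2],o+z]),1).tolist() for n,z in (("collar",.003),("boot",-.007),("shank",-.035),("blade",-.058))})
print("top", {n:np.round(proj(t,[*p[:2],o+z]),1).tolist() for n,z in (("collar",.003),("blade",-.058))})
a=s["frame"][160:240,335:415,::-1];u,v=map(int,proj(t,[*p[:2],o-.03]));print("top crop",u-40,v-40)
b=t["frame"][max(v-40,0):max(v-40,0)+80,u-40:u+40,::-1]
cv2.imwrite("pics/c9.png",cv2.resize(np.concatenate([a,b],1),(800,400),interpolation=cv2.INTER_CUBIC))
E
```

```text
t 18.9 pos [ 0.5977 -0.0572  0.2338] rot [ 3.1397e+00  3.0000e-03 -6.1420e-01] q [ 0.23  0.25 -0.18 -0.   -1.15  0.73] w 0.0201 F [ 0.02  0.35 -3.33]
(0.542, 0.2505, 0.235, -0.617) d [-222.9 -219.4   -1. ] r [0.0019 0.003  0.0028]
[-0.0519063   0.13714656 -0.04735214] 34.998522363603115
origin z 0.19407599176640533 axis side {'collar': [372.5, 175.4], 'boot': [372.3, 180.1], 'shank': [371.8, 193.0], 'blade': [371.3, 203.4]}
top {'collar': [343.3, 164.3], 'blade': [341.6, 183.5]}
top crop 302 134
```

View pics/c9.png

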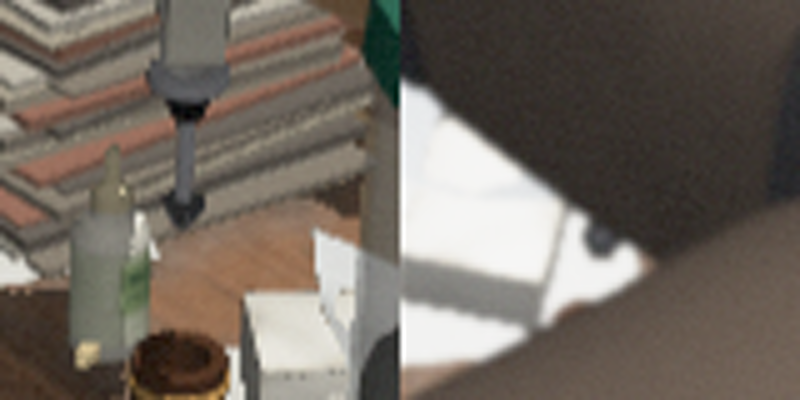

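```bash
python3 - <<'E'
from h import *
go((.5402,.2515,.21,-.617))
s=load("s10")
for u,v in ((253,183),(267,194),(283,206)):
    try: r=ring(s,u,v,.046);print("side",r[0].round(4),round(r[1],4),r[2].round(4),np.round(proj(s,[*r[0],.046]),2))
    except Exception as e: print("x")
E
```

```text
t 18.9 pos [ 0.5977 -0.0572  0.2338] rot [ 3.1397e+00  3.0000e-03 -6.1420e-01] q [ 0.23  0.25 -0.18 -0.   -1.15  0.73] w 0.0201 F [ 0.02  0.35 -3.33]
(0.5402, 0.2515, 0.21, -0.617) d [-224.9 -219.2   24. ] r [0.0019 0.003  0.0028]
side [0.5255 0.2925] 0.0013 [0.5255 0.2925] [252.5 186. ]
side [0. 0.] 0.0 [nan nan] [ 57.34 351.5 ]
side [0.5216 0.1782] 0.0175 [0.5213 0.1764] [276.46 205.97]h.py:20: RuntimeWarning: Mean of empty slice.
  c,R=cv2.minEnclosingCircle(Q.astype(np.float32));return np.array(c),R,Q.mean(0)
  ret = um.true_divide(
```

Emit:
jog_arm(
  targets=[
    {"dx": -22, "dy": -22, "dz": 0, "rx": 0, "ry": 0, "rz": 0, "gripper": 0.85},
    {"dx": -50, "dy": -49, "dz": 0, "rx": 0, "ry": 0, "rz": 0, "gripper": 0.85},
    {"dx": -79, "dy": -77, "dz": 0, "rx": 0, "ry": 0, "rz": 0, "gripper": 0.85},
    {"dx": -108, "dy": -105, "dz": 0, "rx": 0, "ry": 0, "rz": 0, "gripper": 0.85},
    {"dx": -137, "dy": -133, "dz": 0, "rx": 0, "ry": 0, "rz": 0, "gripper": 0.85},
    {"dx": -166, "dy": -161, "dz": 0, "rx": 0, "ry": 0, "rz": 0, "gripper": 0.85},
    {"dx": -192, "dy": -187, "dz": 0, "rx": 0, "ry": 0, "rz": 0, "gripper": 0.85},
    {"dx": -210, "dy": -205, "dz": 0, "rx": 0, "ry": 0, "rz": 0, "gripper": 0.85},
  ],
)

```text
t: 19.57
eef_pos: [0.5436, 0.2338, 0.2336]
ee_rot: [3.139, 0.002, -0.612]
force: [-0.1, -0.8, -1.6]
width: 0.0202
gripper_force: 35.0
```

Emit:
jog_arm(
  targets=[
    {"dx": -10, "dy": -10, "dz": 0, "rx": 0, "ry": 0, "rz": 0, "gripper": 0.85},
    {"dx": -15, "dy": -14, "dz": 5, "rx": 0, "ry": 0, "rz": 0, "gripper": 0.85},
    {"dx": -15, "dy": -14, "dz": 15, "rx": 0, "ry": 0, "rz": 0, "gripper": 0.85},
    {"dx": -15, "dy": -14, "dz": 25, "rx": 0, "ry": 0, "rz": 0, "gripper": 0.85},
    {"dx": -15, "dy": -14, "dz": 25, "rx": 0, "ry": 0, "rz": 0, "gripper": 0.85},
    {"dx": -15, "dy": -14, "dz": 25, "rx": 0, "ry": 0, "rz": 0, "gripper": 0.85},
    {"dx": -15, "dy": -14, "dz": 25, "rx": 0, "ry": 0, "rz": 0, "gripper": 0.85},
    {"dx": -15, "dy": -14, "dz": 25, "rx": 0, "ry": 0, "rz": 0, "gripper": 0.85},
  ],
)

```text
t: 20.23
eef_pos: [0.5414, 0.2507, 0.2108]
ee_rot: [-3.142, 0.001, -0.615]
force: [0.2, -0.0, -0.8]
width: 0.0202
gripper_force: 35.0
```

```bash
python3 - <<'E'
from h import *
s=snap("side","s11")
go((.5402,.2515,.165,-.614))
from station import arm;p=arm.get_state()["eef_pos"]
o=p[2]-.0397
print("pred blade",proj(s,[*p[:2],o-.058]),"collar",proj(s,[*p[:2],o+.003]),"tip",proj(s,[*p[:2],o-.064]),"ring ctr pred",proj(s,[.542,.2502,.046]))
g=s["frame"].astype(int).mean(-1).astype(int)
for v in range(134,208,3): print(v,g[v,248:290].tolist())
E
```

```text
t 20.28 pos [0.5413 0.2509 0.2109] rot [-3.1413e+00  6.0000e-04 -6.1470e-01] q [ 0.76  0.26 -0.22 -0.   -1.09  0.2 ] w 0.0203 F [-0.45  0.4  -2.14]
(0.5402, 0.2515, 0.165, -0.614) d [-1.2  0.2 45.9] r [-0.0003  0.0006 -0.0007]
pred blade (np.float64(265.312091428636), np.float64(165.09742664077567)) collar (np.float64(263.4989548052395), np.float64(140.40547921626376)) tip (np.float64(265.48533950745923), np.float64(167.45678136258744)) ring ctr pred (np.float64(267.60165313544655), np.float64(190.86942334947608))
134 [86, 88, 84, 86, 85, 84, 83, 84, 111, 108, 108, 109, 112, 110, 112, 112, 111, 111, 94, 70, 82, 86, 82, 83, 80, 76, 84, 101, 110, 118, 119, 115, 100, 88, 82, 81, 95, 112, 119, 125, 125, 125]
137 [82, 89, 85, 85, 81, 87, 86, 86, 83, 108, 111, 111, 112, 110, 109, 109, 107, 110, 103, 71, 87, 82, 84, 83, 83, 81, 78, 72, 62, 59, 60, 62, 71, 89, 104, 114, 117, 115, 109, 93, 82, 80]
140 [51, 63, 82, 83, 84, 85, 79, 83, 88, 80, 80, 84, 96, 94, 91, 87, 84, 77, 73, 74, 85, 84, 84, 85, 85, 83, 83, 83, 85, 80, 72, 67, 59, 58, 62, 62, 62, 63, 70, 95, 106, 111]
143 [36, 33, 48, 59, 77
[... 3338 characters left out ...]
31, 134, 133, 117, 120, 126, 128, 129, 132, 140, 118, 73, 97, 115, 122, 131, 132, 133, 134, 133, 124, 123, 96, 89]
200 [42, 45, 47, 51, 47, 48, 50, 52, 47, 51, 63, 71, 81, 86, 90, 93, 110, 115, 115, 112, 119, 104, 136, 119, 139, 119, 143, 174, 166, 154, 136, 104, 120, 118, 116, 105, 108, 95, 101, 117, 146, 167]
203 [70, 47, 44, 45, 46, 50, 47, 45, 47, 49, 53, 50, 48, 47, 48, 43, 48, 68, 98, 99, 97, 98, 98, 99, 149, 173, 172, 149, 99, 106, 113, 117, 121, 118, 118, 114, 111, 108, 100, 87, 89, 134]
206 [135, 126, 117, 95, 68, 46, 44, 44, 47, 45, 47, 47, 65, 94, 107, 107, 106, 99, 99, 102, 100, 100, 100, 92, 84, 104, 148, 164, 167, 171, 162, 163, 159, 149, 155, 153, 154, 164, 179, 173, 168, 158]
```

```bash
python3 - <<'E'
import numpy as np,json
yaw=-.6147;tx=np.array([np.cos(yaw),np.sin(yaw)]);ty=np.array([np.sin(yaw),-np.cos(yaw)])
def pt(a,r=16.5):
    w=r*np.array([np.cos(a+.012),np.sin(a+.012)]);return np.array([w@tx,w@ty])
print("entry",pt(np.pi).round(1))
step=450/56
for c in range(7):
    a0=np.pi+np.radians(step*8*c)
    print(c,[ (pt(a0+np.radians(step*(i+1)))-pt(a0)).round(1).tolist() for i in range(8)])
print("exit",(-pt(np.pi+np.radians(450))).round(1))
E
```

```text
entry [-13.4   9.7]
0 [[1.5, 1.8], [3.2, 3.3], [5.1, 4.6], [7.2, 5.6], [9.4, 6.3], [11.7, 6.7], [14.0, 6.8], [16.3, 6.6]]
1 [[2.2, -0.6], [4.4, -1.4], [6.4, -2.6], [8.2, -4.0], [9.8, -5.7], [11.1, -7.6], [12.2, -9.6], [13.0, -11.8]]
2 [[0.5, -2.3], [0.6, -4.6], [0.4, -6.9], [-0.1, -9.1], [-0.9, -11.3], [-2.0, -13.3], [-3.4, -15.2], [-5.0, -16.8]]
3 [[-1.8, -1.4], [-3.9, -2.5], [-6.0, -3.4], [-8.3, -3.9], [-10.6, -4.1], [-12.9, -4.0], [-15.2, -3.5], [-17.3, -2.8]]
4 [[-2.1, 1.1], [-4.0, 2.4], [-5.6, 4.0], [-7.1, 5.8], [-8.3, 7.8], [-9.2, 9.9], [-9.8, 12.1], [-10.0, 14.4]]
5 [[0.1, 2.3], [0.4, 4.6], [1.1, 6.8], [2.1, 8.9], [3.4, 10.8], [4.9, 12.5], [6.7, 14.0], [8.6, 15.3]]
6 [[2.1, 1.0], [4.3, 1.6], [6.6, 1.9], [8.9, 1.9], [11.2, 1.6], [13.4, 1.0], [15.6, 0.1], [17.5, -1.2]]
exit [ -9.7 -13.4]
```

Emit:
jog_arm(
  targets=[
    {"dx": 0.6, "dy": 0, "dz": 8, "rx": 0, "ry": 0, "rz": 0, "gripper": 0.85},
    {"dx": 0.6, "dy": 0, "dz": 20, "rx": 0, "ry": 0, "rz": 0, "gripper": 0.85},
    {"dx": 0.6, "dy": 0, "dz": 33, "rx": 0, "ry": 0, "rz": 0, "gripper": 0.85},
    {"dx": 0.6, "dy": 0, "dz": 45, "rx": 0, "ry": 0, "rz": 0, "gripper": 0.85},
    {"dx": 0.6, "dy": 0, "dz": 52, "rx": 0, "ry": 0, "rz": 0, "gripper": 0.85},
    {"dx": 0.6, "dy": 0, "dz": 55, "rx": 0, "ry": 0, "rz": 0, "gripper": 0.85},
    {"dx": 0.6, "dy": 0, "dz": 55, "rx": 0, "ry": 0, "rz": 0, "gripper": 0.85},
    {"dx": 0.6, "dy": 0, "dz": 55, "rx": 0, "ry": 0, "rz": 0, "gripper": 0.85},
  ],
)

```text
t: 20.95
eef_pos: [0.5416, 0.2511, 0.1557]
ee_rot: [3.141, 0.001, -0.614]
force: [-0.8, -0.4, -0.7]
width: 0.0201
gripper_force: 35.0
```

```bash
python3 - <<'E'
from h import *
s=snap("side","s12")
go((.5418,.2506,.1437,-.6147))
from station import arm;p=arm.get_state()["eef_pos"];o=p[2]-.0397
print("blade pred",proj(s,[*p[:2],o-.058]),"shank",proj(s,[*p[:2],o-.04]))
g=s["frame"].astype(int).mean(-1).astype(int)
for v in range(172,200,2): print(v,g[v,254:280].tolist())
E
```

```text
t 21.0 pos [0.5417 0.2513 0.156 ] rot [-3.1412e+00  4.0000e-04 -6.1370e-01] q [ 0.76  0.31 -0.29 -0.   -0.97  0.2 ] w 0.0198 F [ 0.21  0.85 -1.71]
(0.5418, 0.2506, 0.1437, -0.6147) d [ 0.5  0.5 12.3] r [-0.0004  0.0004  0.001 ]
blade pred (np.float64(266.9205241138617), np.float64(186.12378532319815)) shank (np.float64(266.4198715000686), np.float64(179.2990719750253))
172 [43, 32, 38, 52, 60, 59, 60, 61, 60, 61, 88, 94, 90, 61, 60, 57, 60, 62, 61, 59, 56, 56, 51, 51, 52, 57]
174 [103, 73, 45, 48, 56, 60, 58, 61, 61, 60, 87, 95, 91, 59, 52, 54, 54, 80, 77, 72, 78, 79, 103, 108, 110, 111]
176 [104, 105, 79, 74, 61, 59, 56, 64, 63, 66, 85, 94, 94, 86, 110, 110, 114, 113, 113, 115, 115, 117, 121, 123, 120, 123]
178 [94, 93, 86, 85, 82, 82, 71, 57, 67, 78, 76, 94, 93, 85, 101, 100, 114, 114, 113, 114, 115, 119, 119, 121, 117, 118]
180 [95, 92, 91, 89, 79, 81, 80, 79, 58, 40, 48, 89, 92, 70, 52, 52, 51, 95, 109, 110, 110, 112, 112, 111, 115, 113]
182 [96, 95, 91, 82, 82, 82, 81, 76, 64, 43, 40, 92, 92, 81, 46, 48, 58, 53, 59, 111, 115, 109, 111, 108, 106, 107]
184 [89, 84, 84, 84, 87, 84,
[... 208 characters left out ...]
, 94, 91, 87, 88, 83, 78, 80, 86, 84, 87, 73, 64, 45, 76, 89, 87, 94, 163, 161, 143, 114, 84, 89, 101, 108]
190 [88, 84, 81, 85, 82, 84, 81, 77, 83, 85, 90, 93, 96, 91, 95, 94, 93, 89, 84, 119, 173, 175, 157, 103, 80, 83]
192 [44, 46, 51, 81, 78, 82, 68, 74, 82, 85, 87, 93, 95, 96, 95, 93, 92, 90, 94, 129, 172, 172, 162, 111, 97, 101]
194 [46, 48, 49, 99, 151, 120, 83, 80, 80, 114, 89, 91, 91, 92, 119, 129, 138, 149, 173, 178, 167, 142, 94, 88, 89, 98]
196 [49, 42, 42, 67, 81, 84, 86, 92, 93, 89, 93, 93, 88, 165, 170, 170, 170, 147, 138, 111, 122, 130, 130, 63, 66, 101]
198 [103, 101, 64, 59, 77, 85, 85, 89, 92, 92, 95, 95, 97, 124, 123, 123, 133, 139, 144, 151, 123, 139, 126, 122, 146, 154]
```

Emit:
jog_arm(
  targets=[
    {"dx": 0.3, "dy": 0.4, "dz": 6, "rx": 0, "ry": 0, "rz": 0, "gripper": 0.85},
    {"dx": 0.3, "dy": 0.4, "dz": 11, "rx": 0, "ry": 0, "rz": 0, "gripper": 0.85},
    {"dx": 0.3, "dy": 0.4, "dz": 12.2, "rx": 0, "ry": 0, "rz": 0, "gripper": 0.85},
    {"dx": -3.7, "dy": 3.3, "dz": 12.2, "rx": 0, "ry": 0, "rz": 0, "gripper": 0.85},
    {"dx": -7.2, "dy": 5.8, "dz": 12.2, "rx": 0, "ry": 0, "rz": 0, "gripper": 0.85},
    {"dx": -9.7, "dy": 7.6, "dz": 12.2, "rx": 0, "ry": 0, "rz": 0, "gripper": 0.85},
    {"dx": -11.8, "dy": 9.2, "dz": 12.2, "rx": 0, "ry": 0, "rz": 0, "gripper": 0.85},
    {"dx": -13.1, "dy": 10.1, "dz": 12.2, "rx": 0, "ry": 0, "rz": 0, "gripper": 0.85},
  ],
)

```text
t: 21.67
eef_pos: [0.5247, 0.2506, 0.1437]
ee_rot: [-3.141, 0.0, -0.613]
force: [1.4, -0.6, -1.0]
width: 0.0204
gripper_force: 35.0
```

Emit:
jog_arm(
  targets=[
    {"dx": 0, "dy": 0, "dz": 0, "rx": 0, "ry": 0, "rz": 0, "gripper": 0.85},
    {"dx": 0, "dy": 0, "dz": 0, "rx": 0, "ry": 0, "rz": 0, "gripper": 0.85},
    {"dx": 0, "dy": 0, "dz": 0, "rx": 0, "ry": 0, "rz": 0, "gripper": 0.85},
    {"dx": 0, "dy": 0, "dz": 0, "rx": 0, "ry": 0, "rz": 0, "gripper": 0.85},
    {"dx": 0, "dy": 0, "dz": 0, "rx": 0, "ry": 0, "rz": 0, "gripper": 0.85},
    {"dx": 0, "dy": 0, "dz": 0, "rx": 0, "ry": 0, "rz": 0, "gripper": 0.85},
    {"dx": 0, "dy": 0, "dz": 0, "rx": 0, "ry": 0, "rz": 0, "gripper": 0.85},
    {"dx": 0, "dy": 0, "dz": 0, "rx": 0, "ry": 0, "rz": 0, "gripper": 0.85},
  ],
)

```text
t: 22.33
eef_pos: [0.525, 0.2504, 0.1433]
ee_rot: [3.141, 0.001, -0.614]
force: [2.3, 0.2, 0.4]
width: 0.0203
gripper_force: 35.0
```

```bash
python3 - <<'E'
from h import *
s=snap("side","s13")
go((.5253,.2504,.1437,-.6147))
from station import arm
F=np.mean([arm.get_state()["force"] for _ in range(5)],0);print(F)
p=arm.get_state()["eef_pos"];o=p[2]-.0397
print("blade pred if no rock",proj(s,[*p[:2],o-.058]),"boot",proj(s,[*p[:2],o-.014]))
g=s["frame"].astype(int).mean(-1).astype(int)
for v in range(172,200,2): print(v,g[v,250:282].tolist())
E
```

```text
t 22.38 pos [0.5249 0.2504 0.1433] rot [ 3.1413e+00  7.0000e-04 -6.1380e-01] q [ 0.78  0.3  -0.34 -0.   -0.94  0.18] w 0.0198 F [1.44 1.09 2.06]
(0.5253, 0.2504, 0.1437, -0.6147) d [ 0.3 -0.3 -0.4] r [0.0003 0.0007 0.0009]
[1.43813503 1.09118937 2.05856408]
blade pred if no rock (np.float64(261.315632651186), np.float64(193.13627852962105)) boot (np.float64(259.971709319061), np.float64(176.3791241236791))
172 [103, 101, 87, 83, 89, 95, 91, 92, 90, 91, 95, 92, 93, 88, 84, 80, 58, 58, 60, 61, 58, 63, 60, 55, 58, 55, 59, 53, 54, 52, 55, 71]
174 [109, 106, 102, 100, 98, 97, 78, 76, 79, 81, 75, 60, 47, 59, 60, 55, 57, 57, 55, 56, 55, 78, 76, 72, 74, 74, 103, 106, 109, 108, 113, 111]
176 [98, 103, 103, 107, 105, 102, 63, 13, 18, 13, 15, 19, 30, 62, 68, 75, 103, 109, 107, 112, 111, 114, 115, 116, 116, 117, 119, 122, 120, 120, 121, 120]
178 [90, 93, 95, 94, 93, 94, 89, 79, 56, 62, 71, 68, 69, 81, 92, 107, 110, 113, 117, 114, 114, 113, 114, 115, 114, 118, 119, 119, 118, 118, 115, 118]
180 [91, 96, 96, 93, 96, 94, 91, 84, 77, 83, 93, 90, 51, 50, 53, 80, 89, 102, 107, 112, 112, 109, 110, 110, 
[... 651 characters left out ...]
, 82, 79, 40, 36, 79, 82, 57, 38, 40, 87, 115, 112, 107, 104, 88, 82, 120, 170, 175, 147, 103, 82, 85, 88, 95]
192 [47, 45, 47, 48, 45, 46, 48, 81, 80, 63, 39, 39, 42, 41, 37, 72, 107, 117, 116, 106, 104, 97, 93, 127, 172, 173, 164, 111, 100, 99, 89, 88]
194 [48, 49, 47, 46, 47, 46, 48, 75, 85, 82, 85, 75, 73, 53, 65, 91, 127, 127, 135, 140, 146, 147, 172, 176, 167, 126, 90, 86, 87, 99, 99, 98]
196 [49, 46, 50, 48, 51, 51, 35, 66, 79, 80, 92, 90, 155, 109, 160, 162, 169, 168, 168, 172, 168, 146, 141, 113, 122, 128, 127, 81, 67, 101, 100, 101]
198 [45, 53, 51, 51, 49, 52, 35, 62, 79, 84, 87, 89, 109, 105, 118, 99, 131, 125, 127, 124, 131, 138, 144, 151, 119, 125, 124, 123, 147, 152, 169, 173]
```

Emit:
jog_arm(
  targets=[
    {"dx": 1.5, "dy": 1.8, "dz": 0, "rx": 0, "ry": 0, "rz": 0, "gripper": 0.85},
    {"dx": 3.2, "dy": 3.3, "dz": 0, "rx": 0, "ry": 0, "rz": 0, "gripper": 0.85},
    {"dx": 5.1, "dy": 4.6, "dz": 0, "rx": 0, "ry": 0, "rz": 0, "gripper": 0.85},
    {"dx": 7.2, "dy": 5.6, "dz": 0, "rx": 0, "ry": 0, "rz": 0, "gripper": 0.85},
    {"dx": 9.4, "dy": 6.3, "dz": 0, "rx": 0, "ry": 0, "rz": 0, "gripper": 0.85},
    {"dx": 11.7, "dy": 6.7, "dz": 0, "rx": 0, "ry": 0, "rz": 0, "gripper": 0.85},
    {"dx": 14.0, "dy": 6.8, "dz": 0, "rx": 0, "ry": 0, "rz": 0, "gripper": 0.85},
    {"dx": 16.3, "dy": 6.6, "dz": 0, "rx": 0, "ry": 0, "rz": 0, "gripper": 0.85},
  ],
)

```text
t: 23.05
eef_pos: [0.5343, 0.2354, 0.143]
ee_rot: [3.141, 0.001, -0.614]
force: [-1.2, 1.9, -0.1]
width: 0.0201
gripper_force: 35.0
```

Emit:
jog_arm(
  targets=[
    {"dx": 2.2, "dy": -0.6, "dz": 0, "rx": 0, "ry": 0, "rz": 0, "gripper": 0.85},
    {"dx": 4.4, "dy": -1.4, "dz": 0, "rx": 0, "ry": 0, "rz": 0, "gripper": 0.85},
    {"dx": 6.4, "dy": -2.6, "dz": 0, "rx": 0, "ry": 0, "rz": 0, "gripper": 0.85},
    {"dx": 8.2, "dy": -4.0, "dz": 0, "rx": 0, "ry": 0, "rz": 0, "gripper": 0.85},
    {"dx": 9.8, "dy": -5.7, "dz": 0, "rx": 0, "ry": 0, "rz": 0, "gripper": 0.85},
    {"dx": 11.1, "dy": -7.6, "dz": 0, "rx": 0, "ry": 0, "rz": 0, "gripper": 0.85},
    {"dx": 12.2, "dy": -9.6, "dz": 0, "rx": 0, "ry": 0, "rz": 0, "gripper": 0.85},
    {"dx": 13.0, "dy": -11.8, "dz": 0, "rx": 0, "ry": 0, "rz": 0, "gripper": 0.85},
  ],
)

```text
t: 23.72
eef_pos: [0.5517, 0.2376, 0.1429]
ee_rot: [3.14, 0.001, -0.614]
force: [-1.8, 0.5, -1.3]
width: 0.0198
gripper_force: 35.0
```

Emit:
jog_arm(
  targets=[
    {"dx": 0.5, "dy": -2.3, "dz": 0, "rx": 0, "ry": 0, "rz": 0, "gripper": 0.85},
    {"dx": 0.6, "dy": -4.6, "dz": 0, "rx": 0, "ry": 0, "rz": 0, "gripper": 0.85},
    {"dx": 0.4, "dy": -6.9, "dz": 0, "rx": 0, "ry": 0, "rz": 0, "gripper": 0.85},
    {"dx": -0.1, "dy": -9.1, "dz": 0, "rx": 0, "ry": 0, "rz": 0, "gripper": 0.85},
    {"dx": -0.9, "dy": -11.3, "dz": 0, "rx": 0, "ry": 0, "rz": 0, "gripper": 0.85},
    {"dx": -2.0, "dy": -13.3, "dz": 0, "rx": 0, "ry": 0, "rz": 0, "gripper": 0.85},
    {"dx": -3.4, "dy": -15.2, "dz": 0, "rx": 0, "ry": 0, "rz": 0, "gripper": 0.85},
    {"dx": -5.0, "dy": -16.8, "dz": 0, "rx": 0, "ry": 0, "rz": 0, "gripper": 0.85},
  ],
)

```text
t: 24.38
eef_pos: [0.5572, 0.2543, 0.143]
ee_rot: [3.141, 0.001, -0.614]
force: [-1.2, -1.4, -0.0]
width: 0.0204
gripper_force: 35.0
```

Emit:
jog_arm(
  targets=[
    {"dx": -1.8, "dy": -1.4, "dz": 0, "rx": 0, "ry": 0, "rz": 0, "gripper": 0.85},
    {"dx": -3.9, "dy": -2.5, "dz": 0, "rx": 0, "ry": 0, "rz": 0, "gripper": 0.85},
    {"dx": -6.0, "dy": -3.4, "dz": 0, "rx": 0, "ry": 0, "rz": 0, "gripper": 0.85},
    {"dx": -8.3, "dy": -3.9, "dz": 0, "rx": 0, "ry": 0, "rz": 0, "gripper": 0.85},
    {"dx": -10.6, "dy": -4.1, "dz": 0, "rx": 0, "ry": 0, "rz": 0, "gripper": 0.85},
    {"dx": -12.9, "dy": -4.0, "dz": 0, "rx": 0, "ry": 0, "rz": 0, "gripper": 0.85},
    {"dx": -15.2, "dy": -3.5, "dz": 0, "rx": 0, "ry": 0, "rz": 0, "gripper": 0.85},
    {"dx": -17.3, "dy": -2.8, "dz": 0, "rx": 0, "ry": 0, "rz": 0, "gripper": 0.85},
  ],
)

```text
t: 25.05
eef_pos: [0.5447, 0.2667, 0.1433]
ee_rot: [3.141, 0.001, -0.614]
force: [-0.2, -1.0, -1.7]
width: 0.0202
gripper_force: 35.0
```

Emit:
jog_arm(
  targets=[
    {"dx": -2.1, "dy": 1.1, "dz": 0, "rx": 0, "ry": 0, "rz": 0, "gripper": 0.85},
    {"dx": -4.0, "dy": 2.4, "dz": 0, "rx": 0, "ry": 0, "rz": 0, "gripper": 0.85},
    {"dx": -5.6, "dy": 4.0, "dz": 0, "rx": 0, "ry": 0, "rz": 0, "gripper": 0.85},
    {"dx": -7.1, "dy": 5.8, "dz": 0, "rx": 0, "ry": 0, "rz": 0, "gripper": 0.85},
    {"dx": -8.3, "dy": 7.8, "dz": 0, "rx": 0, "ry": 0, "rz": 0, "gripper": 0.85},
    {"dx": -9.2, "dy": 9.9, "dz": 0, "rx": 0, "ry": 0, "rz": 0, "gripper": 0.85},
    {"dx": -9.8, "dy": 12.1, "dz": 0, "rx": 0, "ry": 0, "rz": 0, "gripper": 0.85},
    {"dx": -10.0, "dy": 14.4, "dz": 0, "rx": 0, "ry": 0, "rz": 0, "gripper": 0.85},
  ],
)

```text
t: 25.72
eef_pos: [0.5284, 0.2607, 0.1433]
ee_rot: [-3.141, 0.001, -0.614]
force: [2.6, -0.8, -1.4]
width: 0.0203
gripper_force: 35.0
```

Emit:
jog_arm(
  targets=[
    {"dx": 0.1, "dy": 2.3, "dz": 0, "rx": 0, "ry": 0, "rz": 0, "gripper": 0.85},
    {"dx": 0.4, "dy": 4.6, "dz": 0, "rx": 0, "ry": 0, "rz": 0, "gripper": 0.85},
    {"dx": 1.1, "dy": 6.8, "dz": 0, "rx": 0, "ry": 0, "rz": 0, "gripper": 0.85},
    {"dx": 2.1, "dy": 8.9, "dz": 0, "rx": 0, "ry": 0, "rz": 0, "gripper": 0.85},
    {"dx": 3.4, "dy": 10.8, "dz": 0, "rx": 0, "ry": 0, "rz": 0, "gripper": 0.85},
    {"dx": 4.9, "dy": 12.5, "dz": 0, "rx": 0, "ry": 0, "rz": 0, "gripper": 0.85},
    {"dx": 6.7, "dy": 14.0, "dz": 0, "rx": 0, "ry": 0, "rz": 0, "gripper": 0.85},
    {"dx": 8.6, "dy": 15.3, "dz": 0, "rx": 0, "ry": 0, "rz": 0, "gripper": 0.85},
  ],
)

```text
t: 26.38
eef_pos: [0.5265, 0.2429, 0.1431]
ee_rot: [3.141, 0.001, -0.614]
force: [1.9, 0.9, -0.5]
width: 0.02
gripper_force: 35.0
```

Emit:
jog_arm(
  targets=[
    {"dx": 2.1, "dy": 1.0, "dz": 0, "rx": 0, "ry": 0, "rz": 0, "gripper": 0.85},
    {"dx": 4.3, "dy": 1.6, "dz": 0, "rx": 0, "ry": 0, "rz": 0, "gripper": 0.85},
    {"dx": 6.6, "dy": 1.9, "dz": 0, "rx": 0, "ry": 0, "rz": 0, "gripper": 0.85},
    {"dx": 8.9, "dy": 1.9, "dz": 0, "rx": 0, "ry": 0, "rz": 0, "gripper": 0.85},
    {"dx": 11.2, "dy": 1.6, "dz": 0, "rx": 0, "ry": 0, "rz": 0, "gripper": 0.85},
    {"dx": 13.4, "dy": 1.0, "dz": 0, "rx": 0, "ry": 0, "rz": 0, "gripper": 0.85},
    {"dx": 15.6, "dy": 0.1, "dz": 0, "rx": 0, "ry": 0, "rz": 0, "gripper": 0.85},
    {"dx": 17.5, "dy": -1.2, "dz": 0, "rx": 0, "ry": 0, "rz": 0, "gripper": 0.85},
  ],
)

```text
t: 27.05
eef_pos: [0.5415, 0.2338, 0.143]
ee_rot: [3.14, 0.001, -0.614]
force: [-1.7, 1.4, -0.4]
width: 0.0199
gripper_force: 35.0
```

```bash
python3 - <<'E'
from h import *
go((.5420,.2340,.1437,-.6147),(.5418,.2506,.1437,-.6147))
E
```

```text
t 27.05 pos [0.5415 0.2338 0.143 ] rot [ 3.1405e+00  1.2000e-03 -6.1390e-01] q [ 0.74  0.31 -0.32 -0.   -0.94  0.22] w 0.0199 F [-1.7   1.39 -0.45]
(0.542, 0.234, 0.1437, -0.6147) d [ 0.3 -0.5 -0.7] r [0.0011 0.0012 0.0008]
(0.5418, 0.2506, 0.1437, -0.6147) d [ -9.5 -13.9  -0.7] r [0.0011 0.0012 0.0008]
```

Emit:
jog_arm(
  targets=[
    {"dx": -4, "dy": -6, "dz": 0, "rx": 0, "ry": 0, "rz": 0, "gripper": 0.85},
    {"dx": -8, "dy": -11.5, "dz": 0, "rx": 0, "ry": 0, "rz": 0, "gripper": 0.85},
    {"dx": -9.6, "dy": -13.6, "dz": 0, "rx": 0, "ry": 0, "rz": 0, "gripper": 0.85},
    {"dx": -9.6, "dy": -13.6, "dz": -10, "rx": 0, "ry": 0, "rz": 0, "gripper": 0.85},
    {"dx": -9.6, "dy": -13.6, "dz": -30, "rx": 0, "ry": 0, "rz": 0, "gripper": 0.85},
    {"dx": -9.6, "dy": -13.6, "dz": -55, "rx": 0, "ry": 0, "rz": 0, "gripper": 0.85},
    {"dx": -9.6, "dy": -13.6, "dz": -80, "rx": 0, "ry": 0, "rz": 0, "gripper": 0.85},
    {"dx": -9.6, "dy": -13.6, "dz": -92, "rx": 0, "ry": 0, "rz": 0, "gripper": 0.85},
  ],
)

```text
t: 27.72
eef_pos: [0.5425, 0.2511, 0.2393]
ee_rot: [-3.139, -0.001, -0.613]
force: [0.2, 0.9, -1.5]
width: 0.0203
gripper_force: 35.0
```

```bash
python3 - <<'E'
from h import *
go((.5988,-.0572,.235,-.614))
E
```

```text
t 27.72 pos [0.5425 0.2511 0.2393] rot [-3.1386e+00 -1.1000e-03 -6.1290e-01] q [ 0.76  0.24 -0.18  0.   -1.15  0.2 ] w 0.0203 F [ 0.17  0.85 -1.46]
(0.5988, -0.0572, 0.235, -0.614) d [223.4 219.8   3.9] r [-0.003  -0.0011  0.0011]
```

Emit:
jog_arm(
  targets=[
    {"dx": 22, "dy": 22, "dz": 0, "rx": 0, "ry": 0, "rz": 0, "gripper": 0.85},
    {"dx": 50, "dy": 49, "dz": 0, "rx": 0, "ry": 0, "rz": 0, "gripper": 0.85},
    {"dx": 79, "dy": 78, "dz": 0, "rx": 0, "ry": 0, "rz": 0, "gripper": 0.85},
    {"dx": 108, "dy": 106, "dz": 0, "rx": 0, "ry": 0, "rz": 0, "gripper": 0.85},
    {"dx": 137, "dy": 135, "dz": 0, "rx": 0, "ry": 0, "rz": 0, "gripper": 0.85},
    {"dx": 166, "dy": 163, "dz": 0, "rx": 0, "ry": 0, "rz": 0, "gripper": 0.85},
    {"dx": 192, "dy": 189, "dz": 0, "rx": 0, "ry": 0, "rz": 0, "gripper": 0.85},
    {"dx": 212, "dy": 208, "dz": 0, "rx": 0, "ry": 0, "rz": 0, "gripper": 0.85},
  ],
)

```text
t: 28.38
eef_pos: [0.5948, -0.0443, 0.236]
ee_rot: [3.141, 0.001, -0.615]
force: [0.5, 0.5, -1.4]
width: 0.0201
gripper_force: 35.0
```

Emit:
jog_arm(
  targets=[
    {"dx": 8, "dy": 8, "dz": 0, "rx": 0, "ry": 0, "rz": 0, "gripper": 0.85},
    {"dx": 11.4, "dy": 11.8, "dz": 0, "rx": 0, "ry": 0, "rz": 0, "gripper": 0.85},
    {"dx": 11.4, "dy": 11.8, "dz": 10, "rx": 0, "ry": 0, "rz": 0, "gripper": 0.85},
    {"dx": 11.4, "dy": 11.8, "dz": 24, "rx": 0, "ry": 0, "rz": 0, "gripper": 0.85},
    {"dx": 11.4, "dy": 11.8, "dz": 34, "rx": 0, "ry": 0, "rz": 0, "gripper": 0.85},
    {"dx": 11.4, "dy": 11.8, "dz": 34, "rx": 0, "ry": 0, "rz": 0, "gripper": 0.85},
    {"dx": 11.4, "dy": 11.8, "dz": 34, "rx": 0, "ry": 0, "rz": 0, "gripper": 0.85},
    {"dx": 11.4, "dy": 11.8, "dz": 34, "rx": 0, "ry": 0, "rz": 0, "gripper": 0.85},
  ],
)

```text
t: 29.05
eef_pos: [0.5979, -0.0569, 0.2014]
ee_rot: [3.141, 0.0, -0.612]
force: [0.7, -0.8, -1.5]
width: 0.0201
gripper_force: 35.0
```

```bash
python3 - <<'E'
from h import *
go((.5988,-.0572,.19,-.614),(.5988,-.0572,.1137,-.614))
s=snap("side","s14")
from station import arm;p=arm.get_state()["eef_pos"];o=p[2]-.0397
g=s["frame"].astype(int).mean(-1).astype(int)
print("blade pred",proj(s,[*p[:2],o-.058]),"mouth pred",proj(s,[.5988,-.0572,.074]))
for v in range(208,240,3): print(v,g[v,352:392].tolist())
E
```

```text
t 29.05 pos [ 0.5979 -0.0569  0.2014] rot [ 3.1411e+00  5.0000e-04 -6.1250e-01] q [ 0.23  0.27 -0.22  0.   -1.08  0.73] w 0.0201 F [ 0.73 -0.79 -1.5 ]
(0.5988, -0.0572, 0.19, -0.614) d [ 0.9 -0.3 11.4] r [0.0005 0.0005 0.0015]
(0.5988, -0.0572, 0.1137, -0.614) d [ 1.  -0.4 87.7] r [0.0005 0.0005 0.0015]
blade pred (np.float64(370.767060288558), np.float64(217.31923384094898)) mouth pred (np.float64(370.56526921221143), np.float64(229.97800579110137))
208 [117, 124, 127, 132, 132, 132, 132, 128, 127, 124, 120, 177, 159, 178, 105, 100, 118, 87, 92, 95, 92, 113, 119, 121, 127, 126, 123, 122, 114, 117, 120, 119, 116, 113, 114, 114, 118, 118, 122, 123]
211 [105, 106, 112, 115, 119, 119, 122, 115, 111, 108, 105, 118, 99, 185, 191, 123, 119, 84, 96, 98, 93, 121, 123, 121, 118, 118, 119, 122, 122, 123, 121, 113, 113, 110, 113, 117, 118, 115, 114, 113]
214 [103, 106, 110, 113, 119, 120, 117, 94, 80, 73, 80, 81, 68, 95, 68, 43, 38, 82, 99, 92, 53, 39, 63, 108, 117, 119, 118, 119, 119, 118, 114, 120, 116, 116, 118, 119, 117, 116, 116, 117]
217 [104, 109, 106, 112, 118, 116, 112, 89, 74, 88, 93,
[... 734 characters left out ...]
5, 182, 158, 116, 114, 112, 111, 119, 124, 105, 45, 30, 29, 19, 25, 28, 25, 31, 28, 32, 29, 38, 29, 35, 43, 58, 62, 76, 157, 160, 161, 79, 79, 83, 197, 226, 228, 228, 228, 227]
232 [133, 113, 82, 78, 85, 81, 91, 82, 78, 42, 29, 27, 28, 42, 24, 32, 34, 32, 33, 34, 36, 36, 35, 25, 29, 54, 60, 58, 65, 208, 213, 87, 76, 82, 84, 222, 224, 226, 227, 227]
235 [48, 44, 49, 50, 48, 50, 48, 52, 58, 52, 20, 27, 27, 36, 31, 30, 25, 35, 56, 59, 59, 57, 58, 57, 56, 52, 44, 37, 120, 211, 210, 86, 75, 81, 84, 134, 153, 153, 155, 158]
238 [39, 45, 45, 44, 44, 46, 46, 51, 49, 42, 71, 71, 93, 50, 32, 35, 33, 38, 42, 42, 44, 43, 45, 56, 70, 106, 113, 128, 144, 210, 213, 213, 87, 80, 81, 154, 163, 168, 168, 168]
```

Emit:
jog_arm(
  targets=[
    {"dx": 1, "dy": -0.4, "dz": 5, "rx": 0, "ry": 0, "rz": 0, "gripper": 0.85},
    {"dx": 1, "dy": -0.4, "dz": 15, "rx": 0, "ry": 0, "rz": 0, "gripper": 0.85},
    {"dx": 1, "dy": -0.4, "dz": 27, "rx": 0, "ry": 0, "rz": 0, "gripper": 0.85},
    {"dx": 1, "dy": -0.4, "dz": 40, "rx": 0, "ry": 0, "rz": 0, "gripper": 0.85},
    {"dx": 1, "dy": -0.4, "dz": 52, "rx": 0, "ry": 0, "rz": 0, "gripper": 0.85},
    {"dx": 1, "dy": -0.4, "dz": 60, "rx": 0, "ry": 0, "rz": 0, "gripper": 0.85},
    {"dx": 1, "dy": -0.4, "dz": 66, "rx": 0, "ry": 0, "rz": 0, "gripper": 0.85},
    {"dx": 1, "dy": -0.4, "dz": 68, "rx": 0, "ry": 0, "rz": 0, "gripper": 0.85},
  ],
)

```text
t: 29.77
eef_pos: [0.598, -0.0581, 0.1317]
ee_rot: [3.14, 0.002, -0.614]
force: [0.2, -0.2, -2.3]
width: 0.0203
gripper_force: 35.0
```

```bash
python3 - <<'E'
from h import *
go((.5988,-.0572,.1137,-.614))
E
```

```text
t 29.77 pos [ 0.598  -0.0581  0.1317] rot [ 3.1399e+00  2.1000e-03 -6.1400e-01] q [ 0.23  0.34 -0.31 -0.   -0.93  0.73] w 0.0203 F [ 0.15 -0.17 -2.31]
(0.5988, -0.0572, 0.1137, -0.614) d [ 0.2 -1.2 18. ] r [ 0.0017  0.0021 -0.    ]
```

No contact and the blade is well inside the socket. Lower the last 18 mm.

Emit:
jog_arm(
  targets=[
    {"dx": 0.2, "dy": -0.8, "dz": 4, "rx": 0, "ry": 0, "rz": 0, "gripper": 0.85},
    {"dx": 0.2, "dy": -0.8, "dz": 8, "rx": 0, "ry": 0, "rz": 0, "gripper": 0.85},
    {"dx": 0.2, "dy": -0.8, "dz": 11.5, "rx": 0, "ry": 0, "rz": 0, "gripper": 0.85},
    {"dx": 0.2, "dy": -0.8, "dz": 14.5, "rx": 0, "ry": 0, "rz": 0, "gripper": 0.85},
    {"dx": 0.2, "dy": -0.8, "dz": 16.5, "rx": 0, "ry": 0, "rz": 0, "gripper": 0.85},
    {"dx": 0.2, "dy": -0.8, "dz": 17.5, "rx": 0, "ry": 0, "rz": 0, "gripper": 0.85},
    {"dx": 0.2, "dy": -0.8, "dz": 17.5, "rx": 0, "ry": 0, "rz": 0, "gripper": 0.85},
    {"dx": 0.2, "dy": -0.8, "dz": 17.5, "rx": 0, "ry": 0, "rz": 0, "gripper": 0.85},
  ],
)

```text
t: 30.43
eef_pos: [0.5992, -0.0574, 0.1157]
ee_rot: [3.141, 0.001, -0.614]
force: [0.5, -0.1, -1.1]
width: 0.02
gripper_force: 35.0
```

```bash
python3 - <<'E'
from h import *
go((.5988,-.0572,.1137,-.614))
E
```

```text
t 30.43 pos [ 0.5992 -0.0574  0.1157] rot [ 3.1411e+00  7.0000e-04 -6.1380e-01] q [ 0.23  0.36 -0.32 -0.   -0.89  0.73] w 0.02 F [ 0.54 -0.11 -1.09]
(0.5988, -0.0572, 0.1137, -0.614) d [-0.5  0.1  2. ] r [0.0005 0.0007 0.0002]
```

Emit:
jog_arm(
  targets=[
    {"dx": -0.3, "dy": 0, "dz": 1, "rx": 0, "ry": 0, "rz": 0, "gripper": 0.85},
    {"dx": -0.3, "dy": 0, "dz": 2, "rx": 0, "ry": 0, "rz": 0, "gripper": 0.85},
    {"dx": -0.3, "dy": 0, "dz": 2, "rx": 0, "ry": 0, "rz": 0, "gripper": 0.85},
    {"dx": -0.3, "dy": 0, "dz": 2, "rx": 0, "ry": 0, "rz": 0, "gripper": 0.7},
    {"dx": -0.3, "dy": 0, "dz": 2, "rx": 0, "ry": 0, "rz": 0, "gripper": 0.6},
    {"dx": -0.3, "dy": 0, "dz": 2, "rx": 0, "ry": 0, "rz": 0, "gripper": 0.5},
    {"dx": -0.3, "dy": 0, "dz": 2, "rx": 0, "ry": 0, "rz": 0, "gripper": 0.5},
    {"dx": -0.3, "dy": 0, "dz": 2, "rx": 0, "ry": 0, "rz": 0, "gripper": 0.5},
  ],
)

```text
t: 31.1
eef_pos: [0.599, -0.0573, 0.1136]
ee_rot: [3.141, 0.001, -0.614]
force: [-0.0, 0.1, 0.5]
width: 0.0428
gripper_force: 0.0
```

Emit:
jog_arm(
  targets=[
    {"dx": 0, "dy": 0, "dz": -10, "rx": 0, "ry": 0, "rz": 0, "gripper": 0.5},
    {"dx": 0, "dy": 0, "dz": -30, "rx": 0, "ry": 0, "rz": 0, "gripper": 0.5},
    {"dx": 0, "dy": 0, "dz": -55, "rx": 0, "ry": 0, "rz": 0, "gripper": 0.5},
    {"dx": 0, "dy": 0, "dz": -85, "rx": 0, "ry": 0, "rz": 0, "gripper": 0.5},
    {"dx": 0, "dy": 0, "dz": -110, "rx": 0, "ry": 0, "rz": 0, "gripper": 0.5},
    {"dx": 0, "dy": 0, "dz": -120, "rx": 0, "ry": 0, "rz": 0, "gripper": 0.5},
    {"dx": 0, "dy": 0, "dz": -120, "rx": 0, "ry": 0, "rz": 0, "gripper": 0.5},
    {"dx": 0, "dy": 0, "dz": -120, "rx": 0, "ry": 0, "rz": 0, "gripper": 0.5},
  ],
)

```text
t: 31.77
eef_pos: [0.5991, -0.0572, 0.2344]
ee_rot: [-3.141, 0.0, -0.614]
force: [-0.7, 0.5, 0.0]
width: 0.0439
gripper_force: 0.0
```

```bash
python3 - <<'E'
from h import *
go((.5988,-.0572,.235,-.614))
s=snap("side","s15");t=snap("top","t15");P=cloud(s)
for lo,hi in ((.074,.081),(.085,.13),(.132,.15)):
    m=(s["z_map"]>0)&(np.hypot(P[...,0]-.594,P[...,1]+.059)<.03)&(P[...,2]>lo)&(P[...,2]<hi)
    v,u=np.nonzero(m);print(lo,m.sum(),"cols",u.min(),u.max(),"rows",v.min(),v.max(),P[m].mean(0).round(4))
o=np.zeros((600,800,3),np.uint8)
o[:,:]=cv2.resize(s["frame"][140:350,190:470,::-1],(800,600),interpolation=cv2.INTER_CUBIC);cv2.imwrite("pics/fin.png",o)
r=ring(t,200,280,.046);print(r)
E
```

```text
t 31.77 pos [ 0.5991 -0.0572  0.2344] rot [-3.1408  0.     -0.6139] q [ 0.23  0.25 -0.18 -0.   -1.14  0.73] w 0.0439 F [-0.75  0.49  0.04]
(0.5988, -0.0572, 0.235, -0.614) d [-0.2  0.2 -0.6] r [-0.0007  0.      0.0001]
0.074 90 cols 362 379 rows 226 235 [ 0.5918 -0.0644  0.0778]
0.085 228 cols 365 376 rows 207 229 [ 0.592  -0.0635  0.1079]
0.132 45 cols 367 376 rows 202 207 [ 0.5952 -0.0608  0.1353]
(array([0.53884995, 0.25215492]), 0.025034476071596146, array([0.53848475, 0.25215587]))
```

View pics/fin.png

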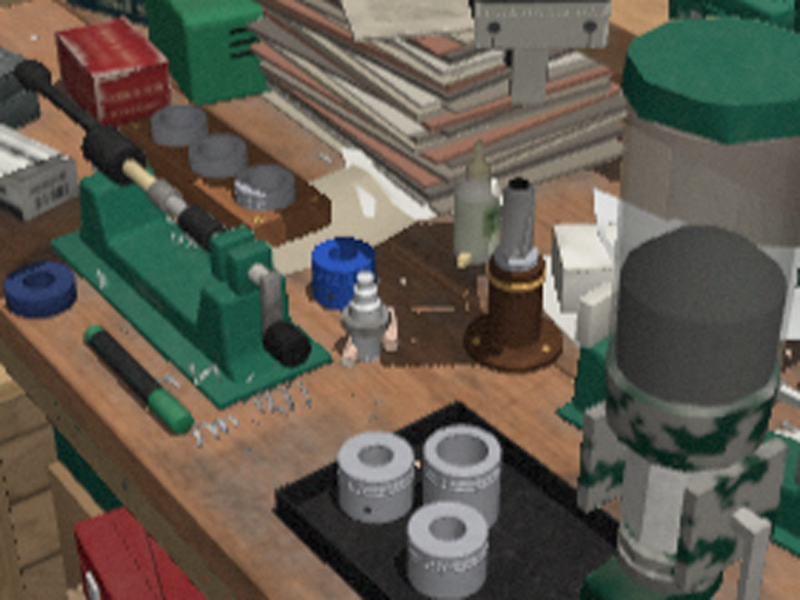

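The picture shows the tool upright in its stand, three bushings seated in the rack, and the wrong, narrow and tall ones standing in the tray.

```bash
python3 -c "
from station import arm
print(arm.job_done())"
```

```text
the job is handed in; nothing more can be done
None
```

The job is handed in, but no verdict came back: the wrong bushing stands in the tray, the matching one sits in the middle nest with its bore edge run 450° counter-clockwise (side force on the arm throughout), and the tool is back upright in its stand.

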